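Mate a hinge leaf with its jamb leaf and hold the bores in line

TASK

Swing the red-gripped lever of the index table to the middle of the yellow mark, so that the jamb leaf stands square on the base. Then take the loose hinge leaf out of its rack, lower its knuckle between the two jamb knuckles into the brass V seat so that the three bores line up for the check pin, and finish while still gripping the leaf, holding it upright and lined up there with the lever still on the mark. Do not shift the check pin, the turned flange or the bearing.

Things in the scene. Friction and masses are not known exactly. Their poses are not given: they have to be found in the camera images.
- index_lever (a joint): Turning top of the index table with blue jamb block, jamb leaf and lever, about the vertical axis of the round base; rad, -0.6 to 1.2, positive counter-clockwise from above. 0 = lever bar centred on the 20 mm wide yellow mark; starts at 0.5 to 0.95 (lever to the robot's right). Friction (0.3 N m, 3 N at the grip) keeps it where it is left
- index_base: round grey base of the index table, 132 mm across, 12 mm high, fixed to the worktop; origin at the centre of its underside, on the turning axis; z up; its x axis points away from the yellow mark (the mark is on its -x side, with thin white ticks every 15 degrees)
- lever_knob (a point): centre of the top end of the lever's upright red round grip: 22 mm diameter, the red part 52 mm tall, top 100 mm above the worktop, 100 mm from the turning axis; axes turn with the lever, the lever points along -x of this frame
- seat_axis (a point): Where the loose leaf's bore centre belongs: on the jamb bore axis, midway between the two fixed steel jamb knuckles (20 mm diameter, faces at y -15 and +15 mm), 66 mm above the worktop, over the turning axis. y = bore axis, lever points to -x, z up. In the gap a brass 45-degree V, 35 mm wide at its top 3 mm above the axis: a knuckle lowered into it rests on the axis, but it keeps no leaf upright
- hinge_leaf: Loose steel hinge leaf, 0.16 kg; origin at its bore centre. Knuckle at the lower end, 20 mm diameter, y -12 to +12 mm (bore 11 mm, along y). Flat plate above: 8 mm thick (x), 56 mm wide (y), from 14 to 89 mm above the bore centre (z up). Same either way round about z. In the rack it stands upright, knuckle down, bore 22 mm and plate top 111 mm above the worktop
- leaf_bore (a point): centre of the loose leaf's knuckle bore, axes as hinge_leaf (y along the bore)
- leaf_top (a point): middle of the upper edge of the loose leaf's plate
- leaf_rack: fixed plastic rack, black foot 70 x 84 mm with two grey slotted posts at y +-25 mm, 62 mm high, open upward; they take the plate's two side edges with about 1 mm play, the slot floors are 36 mm above the worktop. Origin at the centre of its underside, z up, y along the leaf's width
- check_pin: loose steel pin gauge, 10 mm thick, about 45 mm long, lying on the worktop just behind the work (far side from the robot); to be left alone; origin at the centre of its underside
- turned_flange: loose turned steel flange with a hub, 57 mm diameter, 24 mm high, to be left alone; origin at the centre of its underside
- bearing: loose ball bearing lying flat, 35 mm diameter, 11 mm high, to be left alone; origin at the centre of its underside
Things that resemble listed ones, but are neither listed nor needed, are in the scene too. Of the things that look like the hinge_leaf, the smallest one is meant.

How it is judged:
By the outcome, as a careful person would: the job done as asked, in the order asked, and still so for the second after the job is handed in, while the arm keeps its last pose, push and grip.
It also fails if it takes over 51 s, if anything falls off the work surface, if the arm or the gripper's body presses on something with over 40 N, if the wrist force passes 120 N, or if a joint passes its speed limit or range.

ROBOT

A 6-joint arm with a two-finger parallel gripper is mounted at the origin on a cart in front of the work surface, level with it; the furniture and walls round the work are solid. World frame = base frame: x ahead of the robot, y to its left, z up, the work surface at z = 0. Lengths are in mm, angles in degrees, forces in N, time in s.
With the tool pointing down it reaches from about 300 to 875 mm from the base axis. Payload 4.2 kg.
Tool frame: the origin (TCP) lies at the very end of the fingers, on their centre line; the grasp point (between the pads) lies 19 mm behind it; z points along the fingers, x is the direction in which the jaws open and shut, and the axes are right-handed (so a half turn about z gives the same grasp; the last joint's range is limited). The gripper opens to 85 mm and grips with 20 to 120 N. Pads are 22 mm wide; open, the fingers measure 114 mm over their backs; the gripper's body (76 mm by 85 mm) begins 54 mm behind the grasp point. The pads swing forward as they close: fully open they stand 13 mm farther back than shut.
Start: joints at [-68.182, 18.312, 89.639, -0, 72.044, -1.146], TCP at [224.344, -529.447, 199.538] pointing down, gripper open.
Joint ranges: [-177.97, 177.97], [-48.28, 115.42], [12.27, 149.76], [-77.06, 257.06], [2.81, 150.46], [-146.56, 146.56]. Speed limits (degrees/s): [147.25, 147.25, 180, 180, 180, 180].

INTERFACE

Orientations are given as [roll, pitch, yaw] about the fixed x, y, z axes, in that order (R = Rz(yaw) Ry(pitch) Rx(roll)).
In Python, from plant import r, optics gives the robot as it stands.
- The arm moves only by the tool move_arm, never from a script. Its argument "rows" is a list of rows, each a list of 2 entries, a list of its own where there are three numbers: the shift along the tool's x, y, z scaled (see below), then the turn, a rotation vector about the tool's x, y, z scaled (see below). A call has 1 to 8 rows; each row shifts and turns the pose as measured when the row begins, along the tool's axes as they then stand; what a row does not reach is not made up. The controller multiplies each number of a shift by 0.5 m and each number of a turn by 6 degrees. A row lasts 1/8 s, in which the tool goes at most 62.5 mm and 10.7 degrees, less where a joint would pass 70% of its speed; a pose out of reach is approached as far as the arm can. A call with a number of a shift or a turn outside -1 to 1 is refused whole. A call with a gripper value outside its range is refused whole. "gripper" is the opening, from -1 (shut) to 1 (fully open), set as the call begins (left out, the last holds). The fingers move at their own pace and stop on an object; the grip force is fixed at half the most. Time passes only in rows, so rows that do not move let the fingers close. It gives the time, the measured TCP pose, the force and the opening at its end, in the units of the state.
- r.read_state(): the state, without advancing time (a new reading comes with each control period).
- optics.camera(name): name is "side" or "top" or "wrist"; returns a dict with "img" (480x640x3 uint8, blue, green, red), "fx", "fy", "cx", "cy" (pixels), "rvec" (rotation vector, rad) and "tvec" (3), from world to camera coordinates, as OpenCV has them. Camera axes: x right, y down, z forward; pixel columns grow to the right and rows downward; lengths in mm; the calibration is good to about 2 mm. A picture is of the moment at which its call begins. There is no depth.
- r.close_job(): hands the job in, once; it reports no verdict.
Trained networks look in the newest picture that a camera, given by its name, has taken for a name from the list of things; names that differ only in an ending like _2 or _b are one class to them, and where a whole thing is asked for, a point or a joint stands for the part that bears it (a point fixed in the world has none). Each returns a list of dicts, best first, with "conf" (0 to 1); they miss things now and then, are a little off and sometimes report something else, mostly with a low value. They report only what shows in the picture. A call takes as long as a camera call. They do not tell look-alikes from the thing itself.
- optics.trace(name, camera): "region" (480x640 bool, what is visible of it) and "centre" ([column, row] in pixels, amid what is visible of it).
The state is a dict: "clock": time; "qpos": joint angles; "joint_vel": joint speeds; "joint_torque": joint torques, N m; "ee_pos": TCP position; "tool_rot": TCP orientation; "ft_force": force on the tool from outside, world axes, zero at the start; "torque": the same for the moment, N m; "finger_gap": opening from 0.0 (shut) to 1.0 (fully open).
Only numpy, scipy, OpenCV 4.12 (cv2) and the standard library are available. Lean on these libraries where they do the work, as an engineer would, in place of code of your own. Each camera call takes 0.05 s, during which the arm holds its last target.

## Working session

There is one attempt and no reset: what is moved stays moved. The work goes in short steps, Python scripts to look and compute and a tool call to move; the robot and the scene stay as the last step left them, time stands still between calls to the robot, and variables do not carry over. Pictures are saved under pics/ and viewed, and the job is handed in when it is done.

Besides the shell and the picture viewer there is one more tool, called after ">>>" by a JSON object that holds its "name" and its "arguments", one argument or row to a line. move_arm: Moves the arm, as the interface text tells. Its arguments: {"type":"object","properties":{"rows":{"type":"array","items":{"type":"array"}},"gripper":{"type":"number"}},"required":["rows"]}

```bash
ls; mkdir -p pics
cat > h.py <<'E'
import numpy as np, cv2
from plant import r, optics
from scipy.spatial.transform import Rotation as R
def cam(n,save=None):
    c=optics.camera(n)
    if save: cv2.imwrite('pics/'+save,c['img'])
    c['K']=np.array([[c['fx'],0,c['cx']],[0,c['fy'],c['cy']],[0,0,1.]])
    c['R']=cv2.Rodrigues(np.array(c['rvec'],float))[0]; c['t']=np.array(c['tvec'],float).reshape(3)
    return c
def proj(c,p):
    p=np.atleast_2d(p)@c['R'].T+c['t']; return p[:,:2]/p[:,2:]*[c['fx'],c['fy']]+[c['cx'],c['cy']]
def ray(c,uv):
    d=np.array([(uv[0]-c['cx'])/c['fx'],(uv[1]-c['cy'])/c['fy'],1]); o=-c['R'].T@c['t']; d=c['R'].T@d
    return o,d/np.linalg.norm(d)
def atz(c,uv,z):
    o,d=ray(c,uv); return o+d*(z-o[2])/d[2]
def tri(pairs):
    A=np.zeros((3,3));b=np.zeros(3)
    for c,uv in pairs:
        o,d=ray(c,uv);P=np.eye(3)-np.outer(d,d);A+=P;b+=P@o
    x=np.linalg.solve(A,b)
    return x,[np.linalg.norm(proj(c,x)[0]-uv) for c,uv in pairs]
E
python3 - <<'E'
from h import *
s=r.read_state();print(s)
for n in ['top','side','wrist']:
    c=cam(n,n+'0.png'); print(n,c['fx'],c['fy'],c['cx'],c['cy'],-c['R'].T@c['t'],c['R'][2])
    for k in ['index_lever','index_base','lever_knob','hinge_leaf','leaf_bore','leaf_top','leaf_rack','check_pin','turned_flange','bearing','seat_axis']:
        try:
            for d in optics.trace(k,n): print(n,k,round(d['conf'],2),np.round(d['centre'],1),int(d['region'].sum()))
        except Exception as e: print(n,k,e)
E
```

```text
pics
{'clock': 0.0, 'qpos': array([-6.81824455e+01,  1.83526166e+01,  8.97070218e+01, -1.23453831e-03,
        7.20412694e+01, -1.14471635e+00]), 'joint_vel': array([-0.14483601, -0.0812664 , -0.04460301,  0.02045047, -0.07912803,
       -0.00305358]), 'joint_torque': array([-3.33050284e-04, -4.15516663e+01, -2.34159279e+01, -1.22262377e-04,
        8.09499237e-03,  3.96371618e-06]), 'ee_pos': array([ 224.13335247, -528.95222197,  198.6683307 ]), 'tool_rot': array([-1.79999158e+02,  1.00911096e-01, -6.70373467e+01]), 'ft_force': array([ 0.37514376, -0.46527885,  0.78499087]), 'torque': array([-0.01220827, -0.00916441,  0.01447843]), 'finger_gap': 1.0012209210332796}
top 552.5053122835707 552.5053122835707 323.1245703834957 231.30574961152297 [ 372.12327074 -130.04661158 1011.13834817] [ 0.15911153 -0.00780092 -0.98722979]
top index_base 0.71 [402.8 219.1] 4098
top hinge_leaf 0.82 [276.4 268.8] 781
top hinge_leaf 0.69 [201.7 164.2] 688
top hinge_leaf 0.58 [266.9 191.3] 489
top leaf_bore 0.85 [270.8 191.6] 513
top leaf_bore 0.82 [200.6 163.7] 702
top leaf_bore 0.67 [276.2 264.5] 778
to
[... 692 characters left out ...]
 lever_knob 0.54 [233.3 268.7] 130
side hinge_leaf 0.86 [237.2 324.2] 3472
side hinge_leaf 0.75 [370.1 276.5] 2724
side hinge_leaf 0.72 [295.3 272.2] 401
side hinge_leaf 0.47 [336.4 210.2] 2281
side leaf_bore 0.78 [240.8 321.8] 3444
side leaf_bore 0.72 [376.2 273.6] 2763
side leaf_bore 0.58 [294.2 268.9] 393
side leaf_top 0.65 [294.1 272.5] 431
side leaf_top 0.56 [242.1 324.4] 3446
side leaf_rack 0.61 [292.1 306.2] 1637
side turned_flange 0.76 [253.6 225.5] 527
side bearing 0.66 [435.5 264.5] 271
side seat_axis 0.19 [295.1 272. ] 416
wrist 330.4672058873191 330.4672058873191 319.1750216687341 240.53970350251123 [ 287.86061519 -502.31787385  375.79654736] [-0.25043237 -0.10617775 -0.96229409]
```

View pics/top0.png

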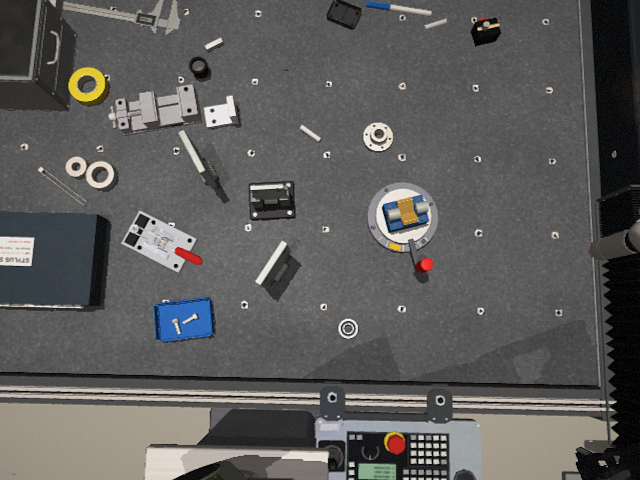

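View pics/side0.png

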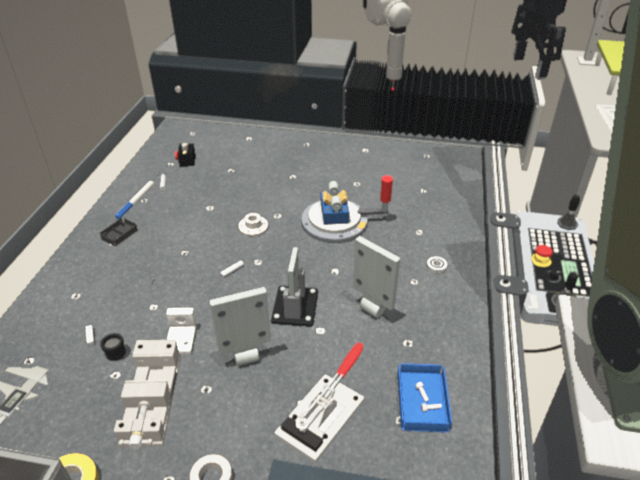

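View pics/wrist0.png

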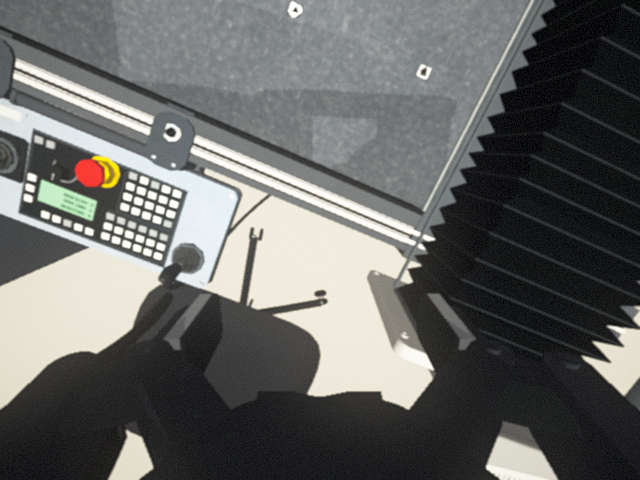

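The top view shows the index table at (403,217), the knob at (425,265), the leaf in its rack at (271,200) and two larger decoy leaves at (199,165) and (273,268). I'll enlarge these before measuring.

Run:
```python
import cv2
t=cv2.imread('pics/top0.png');s=cv2.imread('pics/side0.png')
a=cv2.resize(t[170:290,360:450],None,fx=5,fy=5,interpolation=cv2.INTER_CUBIC)
b=cv2.resize(t[165:235,235:310],None,fx=5,fy=5,interpolation=cv2.INTER_CUBIC)
import numpy as np
o=np.zeros((600,800,3),np.uint8);o[:,:450]=a;o[:350,450:800]=b[:,:350];cv2.imwrite('pics/z1.png',o)
a=cv2.resize(s[165:250,295:400],None,fx=4,fy=4,interpolation=cv2.INTER_CUBIC)
b=cv2.resize(s[240:340,260:330],None,fx=5,fy=5,interpolation=cv2.INTER_CUBIC)
o=np.zeros((600,800,3),np.uint8);o[:340,:420]=a;o[:500,430:780]=b;cv2.imwrite('pics/z2.png',o)
```

```text
(no output)
```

View pics/z1.png

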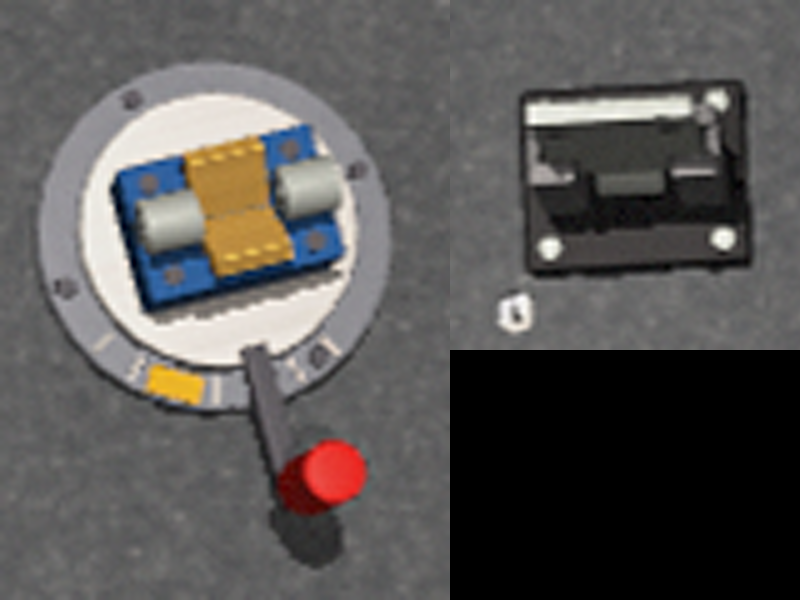

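View pics/z2.png

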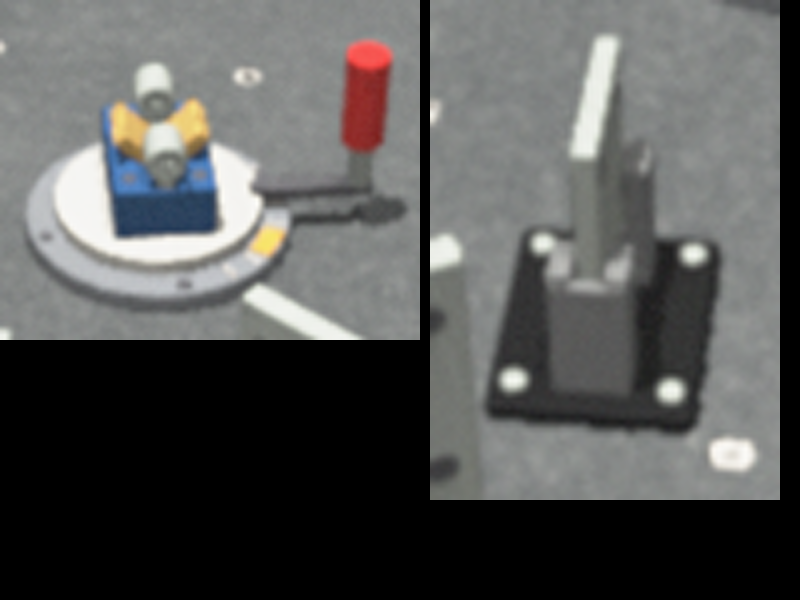

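Run:
```python
from h import *
t=cam('top');s=cam('side')
P=lambda n,x: print(n,np.round(x,1))
# automated red-cap refine
x,e=tri([(t,(427,264.2)),(s,(387.25,178.25))]);P('knob',x);print(e)
for z in (0,12): P('base z%d'%z,atz(t,(403,217.4),z))
m=atz(t,(395.2,246.8),12);P('mark top',m)
sm=(295+268/4,165+241/4);P('mark side',atz(s,sm,12))
# knuckles in crop: left end/right
L=[];
for n,(a,b) in {'leafNear(+y)':((250.3,187.7),(291,271.2)),'leafFar(-y)':((283.2,186.7),(295.8,247.4))}.items():
    x,e=tri([(t,a),(s,b)]);P(n,x);print(e);L.append(x)
d=L[1]-L[0];print(np.linalg.norm(d),np.degrees(np.arctan2(d[1],d[0])),(L[0]+L[1])/2)
for n,uv in {'ne':(526,101),'nw':(526,126),'fe':(692,96),'fw':(692,121)}.items():P(n,atz(t,((uv[0]-450)/5+235,uv[1]/5+165),111))
# rack foot corners top view z ~?
for uv in [(525,92),(743,82),(750,265),(532,272)]: P('foot',atz(t,((uv[0]-450)/5+235,uv[1]/5+165),8))
# rim fit, side
for n,c in (('top',t),('side',s)):
  im=c['img'];
```

```text
knob [ 469.5 -311.    99.5]
[np.float64(0.5898926544145139), np.float64(0.5161436444513556)]
base z0 [ 565.4 -286.3    0. ]
base z12 [ 563.1 -284.4   12. ]
mark top [ 508.1 -270.3   12. ]
mark side [ 509.6 -270.    12. ]
leafNear(+y) [588.3 -13.6 109.8]
[np.float64(0.2555098463797794), np.float64(0.2780652327987682)]
leafFar(-y) [592.2 -68.5 110.8]
[np.float64(0.7777215958778951), np.float64(0.8091348639396165)]
55.02165513656713 -85.90853591913434 [590.24802123 -41.0511973  110.29246136]
ne [591.8 -13.4 111. ]
nw [583.3 -13.8 111. ]
fe [595.1 -68.7 111. ]
fw [586.6 -69.1 111. ]
foot [6.204e+02 4.000e-01 8.000e+00]
foot [626.5 -80.5   8. ]
foot [557.2 -85.5   8. ]
foot [552.4  -5.3   8. ]
```

```bash
cat >> h.py <<'E'
def rel(pos,yaw,n,s=None):
    s=s or r.read_state(); Rm=R.from_euler('xyz',s['tool_rot'],degrees=True); Rt=R.from_euler('xyz',[180,0,yaw],degrees=True)
    d=(np.array(pos,float)-s['ee_pos']); rv=np.degrees((Rm.inv()*Rt).as_rotvec())
    print('now',np.round(s['ee_pos'],1),np.round(s['tool_rot'],2),'t',round(s['clock'],2))
    # per-row, rotating frame
    from_y=R.from_rotvec(np.radians(rv)/n)
    for i in range(n):
        print(np.round(Rm.inv().apply(d/n)/500,4),np.round(rv/n/6,3)); Rm=Rm*from_y
E
python3 - <<'E'
from h import *
t=cam('top');s=cam('side')
for k in ['hinge_leaf']:
  for n in ['top','side']:
    for d in optics.trace(k,n):
        ys,xs=np.where(d['region']);print(n,round(d['conf'],2),d['centre'],xs.min(),xs.max(),ys.min(),ys.max())
# decoy 1 top corners from top view (287,241) & (259,283) ; side (357,240),(397,263)
print(tri([(t,(287,243)),(s,(358,241))]),tri([(t,(262,284)),(s,(397,261))]))
print(tri([(t,(183,132)),(s,(216,300))]),tri([(t,(200,170)),(s,(266,292))]))
rel([470,-311,200],-75,8)
E
```

```text
top 0.74 [200.8, 163.6] 180 216 132 186
top 0.72 [276.9, 269.6] 256 289 241 288
top 0.57 [267.9, 190.5] 251 284 184 203
top 0.2 [407.5, 219.6] 375 433 189 272
side 0.92 [295.9, 271.9] 288 298 247 295
side 0.8 [373.6, 277.7] 353 399 237 317
side 0.57 [237.8, 321.8] 210 269 287 364
side 0.15 [295.2, 306.1] 271 317 268 325
(array([494.30317741, -79.4160692 , 130.35816672]), [np.float64(0.5244767357775079), np.float64(0.5368983439223032)]) (array([428.60750183, -42.25739575, 131.3535873 ]), [np.float64(1.254553311189311), np.float64(1.3232869164973378)])
(array([668.87255662,  95.9963003 , 142.78570765]), [np.float64(0.75300470606678), np.float64(0.8886539534650294)]) (array([606.55214785,  65.2239222 , 139.44761361]), [np.float64(0.7998810438091276), np.float64(0.9217761961489742)])
now [ 224.4 -529.4  199.6] [-1.800e+02 -1.000e-02 -6.704e+01] t 2.1
[-0.0263 -0.0779 -0.0001] [-0.    -0.     0.166]
[-0.0277 -0.0774 -0.0001] [-0.    -0.     0.166]
[-0.029  -0.0769 -0.0001] [-0.    -0.     0.166]
[-0.0303 -0.0764 -0.0001] [-0.    -0.     0.166]
[-0.0317 -0.0758 -0.0001] [-0.    -0.     0.166]
[-0.033  -0.0753 -0.0001] [-0.    -0.     0.166]
[-0.0343 -0.0747 -0.0001] [-0.    -0.     0.166]
[-0.0356 -0.0741 -0.0001] [-0.    -0.     0.166]
```

>>> {"name": "move_arm", "arguments": {
  "rows": [
    [[-0.026, -0.078, 0], [0, 0, 0.166]],
    [[-0.028, -0.077, 0], [0, 0, 0.166]],
    [[-0.029, -0.077, 0], [0, 0, 0.166]],
    [[-0.03, -0.076, 0], [0, 0, 0.166]],
    [[-0.032, -0.076, 0], [0, 0, 0.166]],
    [[-0.033, -0.075, 0], [0, 0, 0.166]],
    [[-0.034, -0.075, 0], [0, 0, 0.166]],
    [[-0.036, -0.074, 0], [0, 0, 0.166]]
  ]
}}

```text
clock: 3.1
ee_pos: [476.5, -308.0, 199.7]
tool_rot: [-180.0, -0.2, -75.6]
ft_force: [-0.6, -1.4, -0.2]
finger_gap: 1.005
```

Run:
```python
from h import *
c=cam('wrist','w1.png')
print(r.read_state()['ee_pos'],proj(c,[[469.5,-311,100],[564,-285,12],[564,-285,66],[508.8,-270.2,12]]))
```

```text
[ 480.23783979 -304.6758797   199.62606536] [[320.39391628 238.98138195]
 [318.40576082 125.8598209 ]
 [318.41541216 122.03557974]
 [292.50904919 174.41475073]]
```

View pics/w1.png

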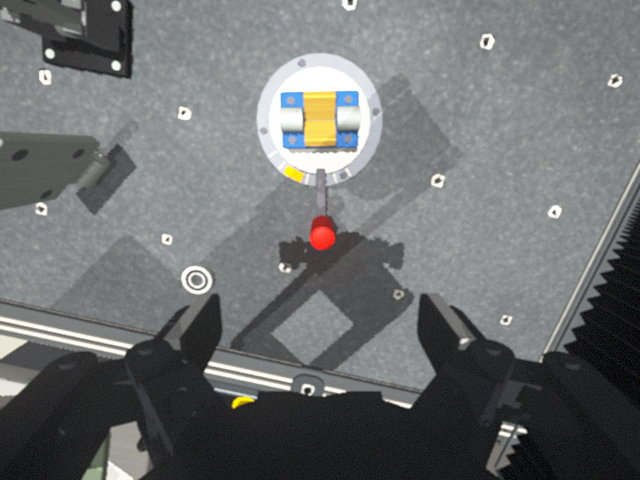

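Run:
```python
from h import *
c=cam('wrist')
im=c['img'].copy()
cv2.imwrite('pics/w1b_raw.png',im)
S=4
z=cv2.resize(im[45:195,245:395],None,fx=S,fy=S,interpolation=cv2.INTER_CUBIC)
def circ(cx,cy,zz,rad,col):
    a=np.linspace(0,2*np.pi,60);p=np.c_[cx+rad*np.cos(a),cy+rad*np.sin(a),np.full(60,zz)]
    q=(proj(c,p)-[245,45]+.5)*S
    cv2.polylines(z,[np.int32(q)],True,col,1)
circ(564,-285,12,66,(0,255,0));circ(564,-285,0,66,(0,0,255))
cv2.imwrite('pics/w1z.png',z)
k=cv2.resize(im[205:260,290:355],None,fx=8,fy=8,interpolation=cv2.INTER_CUBIC);cv2.imwrite('pics/w1k.png',k)
print(r.read_state()['ee_pos'],proj(c,[469.5,-311,100]))
```

```text
[ 478.1105347  -306.5263862   199.50850398] [[323.27864448 244.44472553]]
```

View pics/w1z.png

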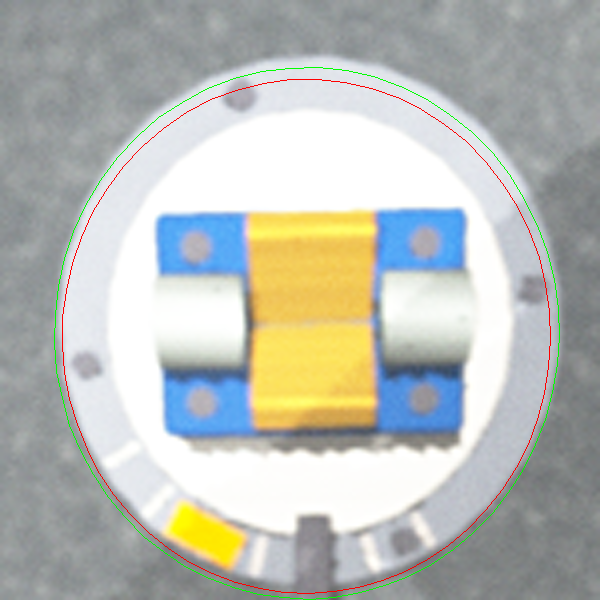

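View pics/w1k.png

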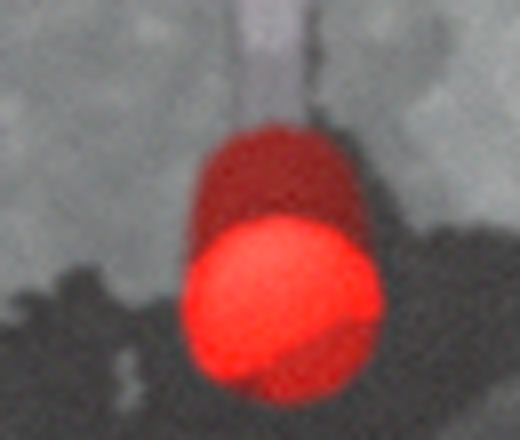

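```bash
cat > fitbase.py <<'E'
from h import *
from scipy.optimize import least_squares
def rim_pts(c,cx,cy):
    g=cv2.GaussianBlur(cv2.cvtColor(c['img'],cv2.COLOR_BGR2GRAY),(0,0),0.8).astype(np.float32)
    pts=[]
    for a in np.radians(np.arange(0,360,4)):
        rr=np.arange(56,76,0.25)
        p=proj(c,np.c_[cx+rr*np.cos(a),cy+rr*np.sin(a),np.full(len(rr),9.)]).astype(np.float32)
        v=cv2.remap(g,p[:,0].reshape(1,-1),p[:,1].reshape(1,-1),cv2.INTER_LINEAR)[0]
        k=8;d=np.array([v[max(0,i-k):i].mean()-v[i:i+k].mean() if k<=i<len(v)-k else -99 for i in range(len(v))])
        i=d.argmax()
        if d[i]>25: pts.append(p[i])
    return np.array(pts)
def fit(c,x0,robust='soft_l1'):
    a=np.linspace(0,2*np.pi,90)
    pts=rim_pts(c,*x0)
    def res(x):
        q=np.vstack([proj(c,np.c_[x[0]+66*np.cos(a),x[1]+66*np.sin(a),np.full(90,z)]) for z in (0,12.)]).astype(np.float32)
        h=cv2.convexHull(q)
        return np.array([cv2.pointPolygonTest(h,(float(p[0]),float(p[1])),True) for p in pts])
    s=least_squares(res,x0,loss=robust,f_scale=0.5,diff_step=1e-4)
    return s.x,len(pts),np.sqrt(np.mean(res(s.x)**2)),np.median(res(s.x))
E
python3 - <<'E'
from fitbase import *
for n in ('top','side','wrist'):
    c=cam(n); f=fit(c,[565,-285]); print(n,f)
    if n!='side':
        hsv=cv2.cvtColor(c['img'],cv2.COLOR_BGR2HSV); m=cv2.inRange(hsv,(20,150,120),(34,255,255))
        k,l,st,ce=cv2.connectedComponentsWithStats(m)
        for i in range(1,k):
            p=atz(c,ce[i],12.)
            if st[i,4]>10 and 40<np.hypot(*(p[:2]-f[0]))<66: d=f[0]-p[:2]; print(' mark',p,st[i,4],np.degrees(np.arctan2(d[1],d[0])),np.hypot(*d))
    m=cv2.inRange(c['img'],(0,0,200),(90,90,255))
print(r.read_state()['ee_pos'])
E
```

```text
top (array([ 567.55099168, -285.70828427]), 22, np.float64(1.5887227529435546), np.float64(-0.07375279730957979))
 mark [ 510.1363852  -265.03903814   12.        ] 26 -19.798865574900752 61.021756552095916
side (array([ 570.03965443, -298.45971232]), 21, np.float64(0.9292247872213965), np.float64(0.019515779133170263))
wrist (array([ 567.11661644, -285.04577117]), 87, np.float64(0.5835712344748795), np.float64(0.5242592314530918))
 mark [ 510.05208189 -270.97462912   12.        ] 151 -13.851830643188434 58.77378788256108
[ 475.14117131 -309.1547591   199.51350801]
```

Run:
```python
from h import *
rel([469.5,-311.5,62],-75,6)
```

```text
now [ 475.1 -309.2  199.5] [ 1.800e+02 -1.400e-01 -7.556e+01] t 3.35
[0.0002 0.002  0.0458] [ 0.    -0.004 -0.016]
[0.0002 0.002  0.0458] [ 0.    -0.004 -0.016]
[0.0002 0.002  0.0458] [ 0.    -0.004 -0.016]
[0.0002 0.002  0.0458] [ 0.    -0.004 -0.016]
[0.0002 0.002  0.0458] [ 0.    -0.004 -0.016]
[0.0003 0.002  0.0458] [ 0.    -0.004 -0.016]
```

>>> {"name": "move_arm", "arguments": {
  "rows": [
    [[0, 0.006, 0], [0, 0, 0]],
    [[0, 0.004, 0.04], [0, 0, 0]],
    [[0, 0.002, 0.05], [0, 0, 0]],
    [[0, 0, 0.05], [0, 0, 0]],
    [[0, 0, 0.05], [0, 0, 0]],
    [[0, 0, 0.05], [0, 0, 0]],
    [[0, 0, 0.02], [0, 0, 0]],
    [[0, 0, 0.0], [0, 0, 0]]
  ]
}}

```text
clock: 4.35
ee_pos: [463.0, -318.7, 68.1]
tool_rot: [-179.9, -0.4, -76.3]
ft_force: [-0.1, -0.4, -0.4]
finger_gap: 1.001
```

Run:
```python
from h import *
rel([469.5,-311.5,62],-75,1)
c=cam('wrist','w2.png')
print(r.read_state()['ee_pos'])
```

```text
now [ 463.  -318.7   68.1] [-179.95   -0.37  -76.26] t 4.35
[-0.011  -0.016   0.0122] [-0.008 -0.061 -0.21 ]
[ 463.39188776 -318.89500575   68.65185991]
```

View pics/w2.png

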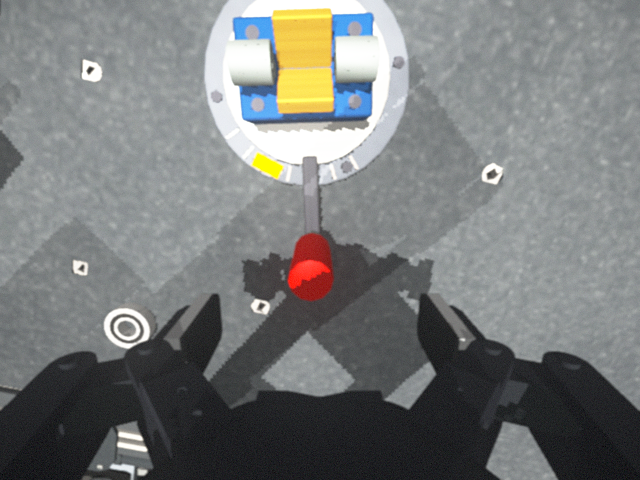

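>>> {"name": "move_arm", "arguments": {
  "rows": [
    [[-0.006, -0.008, 0.006], [0, 0, -0.1]],
    [[-0.005, -0.008, 0.006], [0, -0.03, -0.1]],
    [[0, 0, 0], [0, 0, 0]],
    [[0, 0, 0], [0, 0, 0]]
  ]
}}

```text
clock: 4.9
ee_pos: [471.9, -312.0, 64.8]
tool_rot: [-179.7, -0.4, -75.0]
ft_force: [-0.6, -0.3, -0.1]
finger_gap: 1.001
```

Run:
```python
from h import *
rel([469.5,-311.5,62],-75,1)
c=cam('wrist','w3.png')
print(proj(c,[[469.5,-311.5,100]]))
```

```text
now [ 471.9 -312.    64.8] [-179.73   -0.44  -74.95] t 4.9
[-0.0022  0.0043  0.0055] [-0.045 -0.074  0.008]
[[317.6916242  304.45664279]]
```

View pics/w3.png

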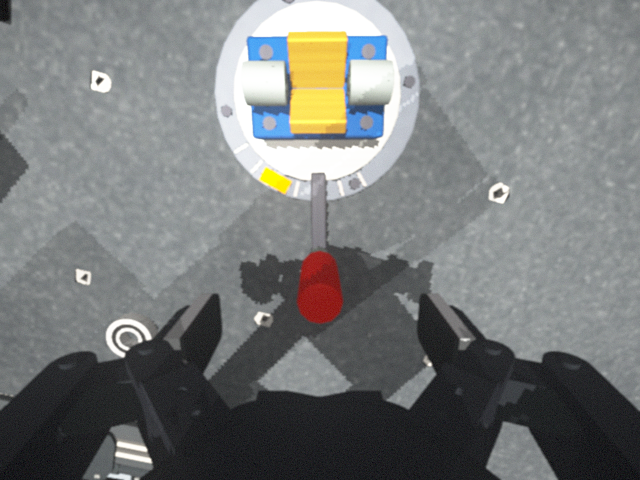

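>>> {"name": "move_arm", "arguments": {
  "gripper": -1,
  "rows": [
    [[0, 0.004, 0.003], [0, 0, 0]],
    [[0, 0, 0], [0, 0, 0]],
    [[0, 0, 0], [0, 0, 0]],
    [[0, 0, 0], [0, 0, 0]],
    [[0, 0, 0], [0, 0, 0]],
    [[0, 0, 0], [0, 0, 0]]
  ]
}}

```text
clock: 5.7
ee_pos: [469.7, -312.8, 63.6]
tool_rot: [-179.7, -0.5, -75.0]
ft_force: [0.1, 0.0, 0.4]
finger_gap: 0.208
```

>>> {"name": "move_arm", "arguments": {
  "rows": [
    [[0, 0, 0], [0, 0, 0]],
    [[0, 0, 0], [0, 0, 0]]
  ]
}}

```text
clock: 5.95
ee_pos: [469.7, -312.8, 63.6]
tool_rot: [-179.7, -0.5, -75.0]
ft_force: [0.8, -0.0, 0.8]
finger_gap: 0.208
```

Run:
```python
from h import *
c=cam('wrist','w4.png')
s=r.read_state();print(s['ee_pos'],s['ft_force'],s['finger_gap'])
```

```text
[ 469.65467088 -312.76454333   63.60821886] [-0.46812401  0.82256169  1.05762761] 0.2086061218955434
```

View pics/w4.png

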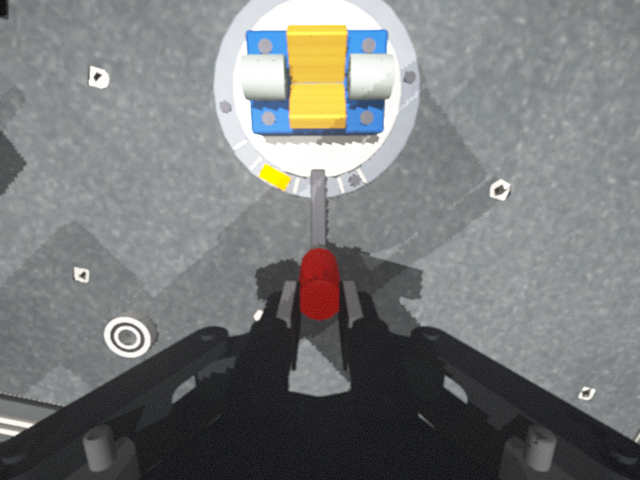

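Run:
```python
from fitbase import *
c=cam('wrist'); f=fit(c,[567,-285]); print(f, r.read_state()['ee_pos'])
hsv=cv2.cvtColor(c['img'],cv2.COLOR_BGR2HSV); m=cv2.inRange(hsv,(24,150,120),(34,255,255))
k,l,st,ce=cv2.connectedComponentsWithStats(m)
for i in range(1,k):
    p=atz(c,ce[i],12.)
    if st[i,4]>60: d=f[0]-p[:2]; print(' mark',ce[i],p,st[i,4],np.degrees(np.arctan2(d[1],d[0])),np.hypot(*d))
g=np.array([469.7,-312.8]);d=f[0]-g;print('lever',np.degrees(np.arctan2(d[1],d[0])),np.hypot(*d))
# jamb knuckle bar: midpoints of knuckles at z=66
print(atz(c,(264,77),66+7),atz(c,(370,77),66+7))
cv2.imwrite('pics/w4z.png',cv2.resize(c['img'][0:210,210:430],None,fx=2.8,fy=2.8,interpolation=cv2.INTER_CUBIC))
```

```text
(array([ 567.35856849, -285.02138989]), 79, np.float64(5.241191654342444), np.float64(0.6694328668343018)) [ 469.64864667 -312.76941337   63.58386336]
 mark [316.64575646  30.38745387] [ 602.27787322 -275.68356659   12.        ] 542 -165.02874819848822 36.14626932784338
 mark [317.49466192 100.62396204] [ 564.03738286 -286.46152033   12.        ] 1686 23.44248934515105 3.6199792342525194
 mark [274.49622166 176.72544081] [ 510.02617872 -270.68243379   12.        ] 397 -14.041753846696407 59.098295906728275
lever 15.878201694147466 101.53249322108822
[ 559.6386585  -261.93212946   73.        ] [ 572.43150279 -309.16101719   73.        ]
```

View pics/w4z.png

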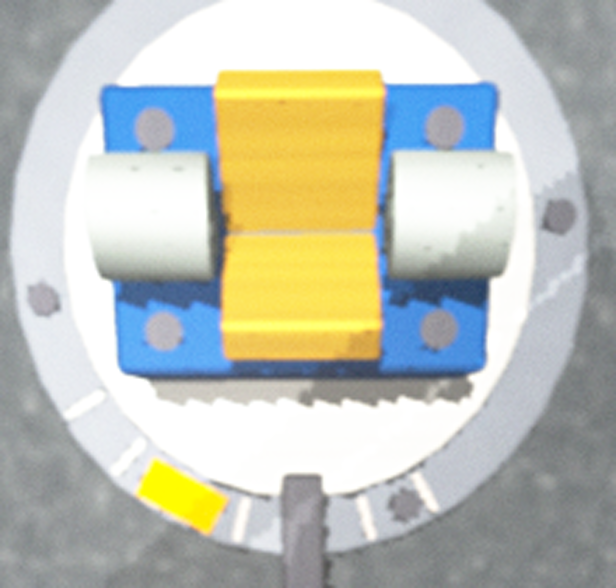

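>>> {"name": "move_arm", "arguments": {
  "rows": [
    [[-0.013, 0, 0], [0, 0, 0.6]],
    [[-0.013, 0, 0], [0, 0, 0.6]],
    [[-0.013, 0, 0], [0, 0, 0.6]],
    [[-0.013, 0, 0], [0, 0, 0.6]],
    [[-0.013, 0, 0], [0, 0, 0.6]],
    [[-0.013, 0, 0], [0, 0, 0.6]],
    [[0, 0, 0], [0, 0, 0]],
    [[0, 0, 0], [0, 0, 0]]
  ]
}}

```text
clock: 7.05
ee_pos: [466.5, -276.3, 63.6]
tool_rot: [-179.4, -0.7, -96.9]
ft_force: [-0.5, 0.2, 1.0]
finger_gap: 0.212
```

```bash
cat > lev.py <<'E'
from fitbase import *
C=np.array([566.8,-285.2]); th=-14.0
s=r.read_state();d=C-s['ee_pos'][:2]
print(s['ee_pos'],s['tool_rot'],s['ft_force'],s['finger_gap'],'t',s['clock'])
print('lever by tcp',np.degrees(np.arctan2(d[1],d[0])),np.hypot(*d))
E
python3 lev.py
```

```text
[ 466.48392738 -276.34928792   63.58878262] [-179.4235474    -0.68086814  -96.86645021] [-0.47329051  0.22634309  1.03569774] 0.21224076979330334 t 7.05
lever by tcp -5.042050898583845 100.70575718521508
```

>>> {"name": "move_arm", "arguments": {
  "rows": [
    [[-0.0105, 0, 0], [0, 0, 0.45]],
    [[-0.0105, 0, 0], [0, 0, 0.45]],
    [[-0.0105, 0, 0], [0, 0, 0.45]],
    [[0, 0, 0], [0, 0, 0]],
    [[0, 0, 0], [0, 0, 0]]
  ]
}}

```text
clock: 7.68
ee_pos: [468.7, -262.5, 63.6]
tool_rot: [-179.3, -0.7, -104.9]
ft_force: [0.2, 2.0, 1.7]
finger_gap: 0.206
```

```bash
cat >> lev.py <<'E'
import sys
c=cam('wrist'); f=fit(c,C);print(f)
cv2.imwrite('pics/'+sys.argv[1],cv2.resize(c['img'][0:240,180:460],None,fx=2.5,fy=2.5,interpolation=cv2.INTER_CUBIC))
E
python3 lev.py l2.png
```

```text
[ 468.74755234 -262.50808175   63.58272151] [-179.34487474   -0.71526229 -104.92656515] [0.1740389  1.95953179 1.71118968] 0.206226847670193 t 7.675
lever by tcp -13.030357130988442 100.64395483774187
(array([ 567.44824495, -285.20715256]), 81, np.float64(5.706333981627749), np.float64(0.6421674700709888))
```

View pics/l2.png

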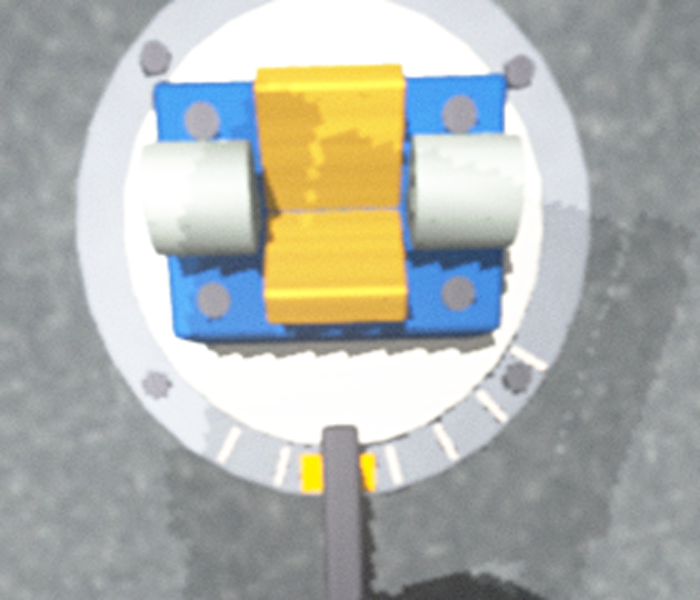

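>>> {"name": "move_arm", "arguments": {
  "rows": [
    [[-0.0036, 0, 0], [0, 0, 0.15]],
    [[0, 0, 0], [0, 0, 0]],
    [[0, 0, 0], [0, 0, 0]]
  ]
}}

```text
clock: 8.1
ee_pos: [469.0, -261.3, 63.6]
tool_rot: [-179.3, -0.7, -105.8]
ft_force: [-0.7, 0.4, 0.4]
finger_gap: 0.205
```

```bash
python3 lev.py l3.png
```

```text
[ 469.04222433 -261.29830398   63.56769772] [-179.34048852   -0.74541258 -105.84500345] [-0.72011362  0.42323897  0.36488002] 0.2053642833145684 t 8.1
lever by tcp -13.73922757178339 100.63733788540335
(array([ 567.36414641, -285.22072516]), 83, np.float64(5.8001753816488115), np.float64(0.6523823806463083))
```

View pics/l3.png

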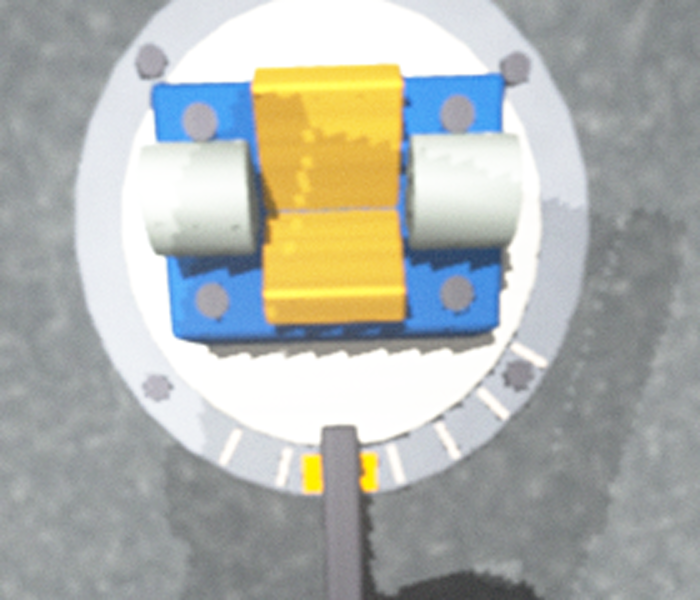

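>>> {"name": "move_arm", "arguments": {
  "gripper": 0.2,
  "rows": [
    [[0, 0, 0], [0, 0, 0]],
    [[0, 0, 0], [0, 0, 0]],
    [[0, 0, 0], [0, 0, 0]],
    [[0, 0, 0], [0, 0, 0]],
    [[0, 0, -0.06], [0, 0, 0]],
    [[0, 0, -0.1], [0, 0, 0]],
    [[0, 0, -0.1], [0, 0, 0]],
    [[0, 0, 0], [0, 0, 0]]
  ]
}}

```text
clock: 9.15
ee_pos: [468.1, -259.7, 196.6]
tool_rot: [-179.4, -0.8, -105.9]
ft_force: [0.1, 0.1, -0.4]
finger_gap: 0.599
```

```bash
python3 lev.py l4.png
python3 - <<'E'
from h import *
c=cam('wrist','l4full.png')
rel([589.8,-41.2,190],4,8)
E
```

```text
[ 468.08500126 -259.72171133  196.55925803] [-179.3817639    -0.75912608 -105.91645045] [ 0.10196415  0.05999907 -0.41637358] 0.598641318100395 t 9.15
lever by tcp -14.472171642535319 101.9499591464513
(array([ 567.08595452, -285.05596876]), 87, np.float64(0.6724146900341602), np.float64(0.6144892681680582))
now [ 465.7 -258.4  192.4] [-179.87   -0.64 -105.91] t 9.25
[-0.0607 -0.015  -0.    ] [ 0.011 -0.012 -2.29 ]
[-0.0554 -0.029   0.0001] [ 0.011 -0.012 -2.29 ]
[-0.047  -0.0413  0.0002] [ 0.011 -0.012 -2.29 ]
[-0.0358 -0.0513  0.0003] [ 0.011 -0.012 -2.29 ]
[-0.0226 -0.0583  0.0004] [ 0.011 -0.012 -2.29 ]
[-0.0081 -0.062   0.0004] [ 0.011 -0.012 -2.29 ]
[ 0.0068 -0.0622  0.0005] [ 0.011 -0.012 -2.29 ]
[ 0.0214 -0.0588  0.0006] [ 0.011 -0.012 -2.29 ]
```

View pics/l4full.png

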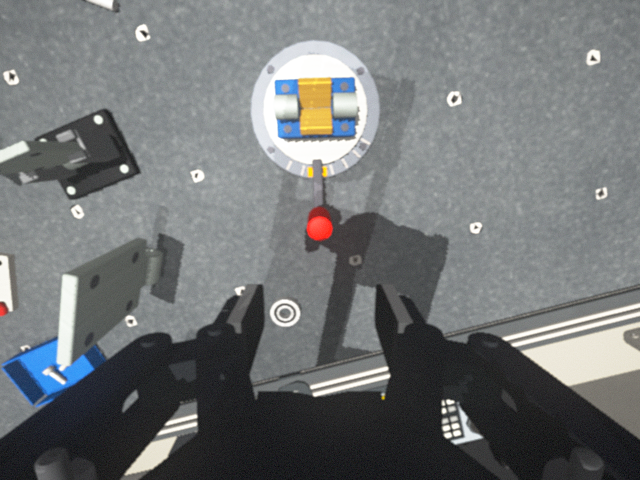

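Run:
```python
from h import *
rel([589.8,-41.2,190],4,19)
c=cam('wrist');hsv=c['img'].astype(int)
m=((hsv[:,:,2]>190)&(hsv[:,:,1]<90)&(hsv[:,:,0]<90)).astype(np.uint8)
k,l,st,ce=cv2.connectedComponentsWithStats(m)
for i in range(1,k):
    if st[i,4]>60: p=atz(c,ce[i],100);d=np.array([567.1,-285.1])-p[:2];print(ce[i],st[i],p,np.degrees(np.arctan2(d[1],d[0])),np.hypot(*d))
```

```text
now [ 465.7 -258.4  192.4] [-179.87   -0.64 -105.91] t 9.25
[-0.0256 -0.0063 -0.    ] [ 0.005 -0.005 -0.964]
[-0.0248 -0.0088 -0.    ] [ 0.005 -0.005 -0.964]
[-0.0238 -0.0113  0.    ] [ 0.005 -0.005 -0.964]
[-0.0225 -0.0136  0.    ] [ 0.005 -0.005 -0.964]
[-0.021  -0.0158  0.0001] [ 0.005 -0.005 -0.964]
[-0.0193 -0.0179  0.0001] [ 0.005 -0.005 -0.964]
[-0.0174 -0.0197  0.0001] [ 0.005 -0.005 -0.964]
[-0.0154 -0.0214  0.0001] [ 0.005 -0.005 -0.964]
[-0.0131 -0.0228  0.0001] [ 0.005 -0.005 -0.964]
[-0.0108 -0.024   0.0001] [ 0.005 -0.005 -0.964]
[-0.0083 -0.025   0.0002] [ 0.005 -0.005 -0.964]
[-0.0057 -0.0257  0.0002] [ 0.005 -0.005 -0.964]
[-0.0031 -0.0262  0.0002] [ 0.005 -0.005 -0.964]
[-0.0004 -0.0263  0.0002] [ 0.005 -0.005 -0.964]
[ 0.0022 -0.0262  0.0002] [ 0.005 -0.005 -0.964]
[ 0.0048 -0.0259  0.0002] [ 0.005 -0.005 -0.964]
[ 0.0074 -0.0253  0.0002] [ 0.005 -0.005 -0.964]
[ 0.0099 -0.0244  0.0002] [ 0.005 -0.005 -0.964]
[ 0.0123 -0.0233  0.0002] [ 0.005 -0.005 -0.964]
[319.98876404 227.32134831] [307 215  26  24 445] [ 469.72019796 -261.09175634  100.        ] -13.849636139714276 100.29567094005377
```

>>> {"name": "move_arm", "arguments": {
  "rows": [
    [[-0.025, -0.006, 0], [0, 0, -0.96]],
    [[-0.025, -0.009, 0], [0, 0, -0.96]],
    [[-0.024, -0.011, 0], [0, 0, -0.96]],
    [[-0.022, -0.014, 0], [0, 0, -0.96]],
    [[-0.021, -0.016, 0], [0, 0, -0.96]],
    [[-0.019, -0.018, 0], [0, 0, -0.96]],
    [[-0.017, -0.02, 0], [0, 0, -0.96]],
    [[-0.015, -0.021, 0], [0, 0, -0.96]]
  ]
}}

```text
clock: 10.3
ee_pos: [509.2, -161.4, 173.2]
tool_rot: [178.4, 1.1, -58.4]
ft_force: [0.2, -0.2, -0.3]
finger_gap: 0.601
```

>>> {"name": "move_arm", "arguments": {
  "rows": [
    [[-0.013, -0.023, 0], [0, 0, -0.96]],
    [[-0.011, -0.024, 0], [0, 0, -0.96]],
    [[-0.008, -0.025, 0], [0, 0, -0.96]],
    [[-0.006, -0.026, 0], [0, 0, -0.96]],
    [[-0.003, -0.026, 0], [0, 0, -0.96]],
    [[0, -0.026, 0], [0, 0, -0.96]],
    [[0.002, -0.026, 0], [0, 0, -0.96]],
    [[0, 0, 0], [0, 0, 0]]
  ]
}}

```text
clock: 11.3
ee_pos: [544.6, -75.1, 154.4]
tool_rot: [179.4, 3.8, -16.8]
ft_force: [-0.2, 0.1, 0.2]
finger_gap: 0.599
```

Run:
```python
from h import *
rel([589.8,-41.2,190],4,5)
```

```text
now [544.6 -75.1 154.4] [179.44   3.82 -16.76] t 11.3
[ 0.0124 -0.018  -0.0153] [-0.005  0.129 -0.691]
[ 0.0139 -0.0171 -0.0151] [-0.005  0.129 -0.691]
[ 0.0153 -0.016  -0.0149] [-0.005  0.129 -0.691]
[ 0.0166 -0.0148 -0.0147] [-0.005  0.129 -0.691]
[ 0.0178 -0.0136 -0.0145] [-0.005  0.129 -0.691]
```

>>> {"name": "move_arm", "arguments": {
  "rows": [
    [[0, 0, -0.04], [0, 0.13, -0.5]],
    [[0.014, -0.017, -0.03], [0, 0.13, -0.7]],
    [[0.015, -0.016, -0.015], [0, 0.13, -0.7]],
    [[0.016, -0.015, -0.005], [0, 0.13, -0.7]],
    [[0.018, -0.014, 0], [0, 0.13, -0.6]],
    [[0.0, 0, 0], [0, 0, 0]],
    [[0, 0, 0], [0, 0, 0]]
  ]
}}

```text
clock: 12.18
ee_pos: [577.3, -51.4, 190.9]
tool_rot: [-179.9, 0.9, 2.2]
ft_force: [-0.2, 0.3, -0.3]
finger_gap: 0.597
```

Run:
```python
from h import *
rel([589.8,-41.2,190],4,2)
c=cam('wrist','r1.png')
print(proj(c,[[589.8,-41.2,111],[588,-13.4,111],[591.8,-69,111]]))
```

```text
now [577.3 -51.4 190.9] [-179.94    0.91    2.21] t 12.18
[ 0.0129 -0.0097  0.0007] [-0.007  0.075 -0.149]
[ 0.0131 -0.0095  0.0008] [-0.007  0.075 -0.149]
[[336.96148365 225.11768798]
 [336.57018883 189.92101691]
 [337.57547903 258.36023523]]
```

View pics/r1.png

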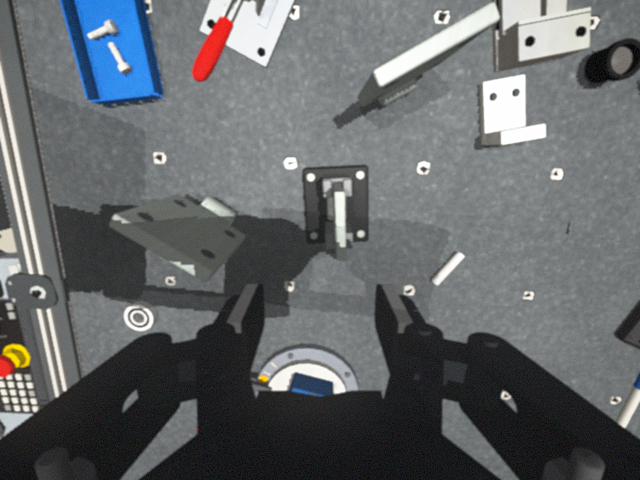

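>>> {"name": "move_arm", "arguments": {
  "rows": [
    [[0.013, -0.01, 0], [0, 0.07, -0.15]],
    [[0.013, -0.009, 0], [0, 0.05, -0.15]],
    [[0, 0, 0], [0, 0, 0]],
    [[0, 0, 0], [0, 0, 0]]
  ]
}}

```text
clock: 12.72
ee_pos: [590.4, -41.0, 190.5]
tool_rot: [-179.9, 0.2, 4.0]
ft_force: [-0.1, -0.1, -0.5]
finger_gap: 0.6
```

Run:
```python
from h import *
rel([589.8,-41.2,190],4,2)
c=cam('wrist','r2.png')
P=[[x0,y0,111] for x0,y0 in ((589.8,-41.2),(588,-13.4),(591.8,-69))]
q=proj(c,P);print(q)
z=cv2.resize(c['img'][140:290,260:400],None,fx=4,fy=4,interpolation=cv2.INTER_CUBIC)
for a in q: cv2.circle(z,tuple(int(v) for v in (a-[260,140]+.5)*4),3,(0,0,255),-1)
cv2.imwrite('pics/r2z.png',z)
s=cam('side','s2.png')
print(r.read_state()['ee_pos'])
```

```text
now [590.4 -41.  190.5] [-1.7992e+02  1.7000e-01  4.0400e+00] t 12.72
[-0.0006  0.0002  0.0005] [-0.007  0.014  0.003]
[-0.0006  0.0002  0.0005] [-0.007  0.014  0.003]
[[318.5951127  237.18909543]
 [318.81438994 202.67971345]
 [318.62979675 269.80524035]]
[590.33200829 -41.0443709  190.57606157]
```

View pics/r2z.png

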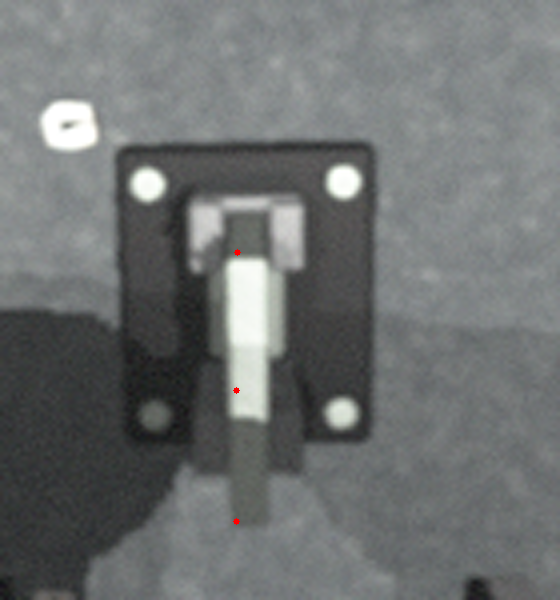

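>>> {"name": "move_arm", "arguments": {
  "rows": [
    [[0.004, 0, 0.01], [0, 0, -0.1]],
    [[0, 0, 0.03], [0, 0, 0]],
    [[0, 0, 0.03], [0, 0, 0]],
    [[0, 0, 0.01], [0, 0, 0]],
    [[0, 0, 0], [0, 0, 0]],
    [[0, 0, 0], [0, 0, 0]]
  ]
}}

```text
clock: 13.58
ee_pos: [591.5, -41.0, 146.7]
tool_rot: [-179.9, 0.3, 4.6]
ft_force: [0.4, -0.7, -0.2]
finger_gap: 0.601
```

```bash
cat > rk.py <<'E'
from h import *
import sys
rel([592.4,-41.2,70],4.6,2)
c=cam('wrist')
z=cv2.resize(c['img'][180:380,220:420],None,fx=3,fy=3,interpolation=cv2.INTER_CUBIC)
cv2.line(z,(int((319.3-220)*3),0),(int((319.3-220)*3),600),(0,0,255),1)
cv2.imwrite('pics/'+sys.argv[1],z)
print(proj(c,[592.4,-41.2,111]),r.read_state()['ft_force'])
E
python3 rk.py r3.png
```

```text
now [591.5 -41.  146.7] [-179.89    0.3     4.65] t 13.57
[0.0013 0.0004 0.0767] [-0.009  0.025  0.004]
[0.0011 0.0003 0.0767] [-0.009  0.025  0.004]
[[320.70716091 254.33035396]] [-0.24365312  0.74872794  1.17450962]
```

View pics/r3.png

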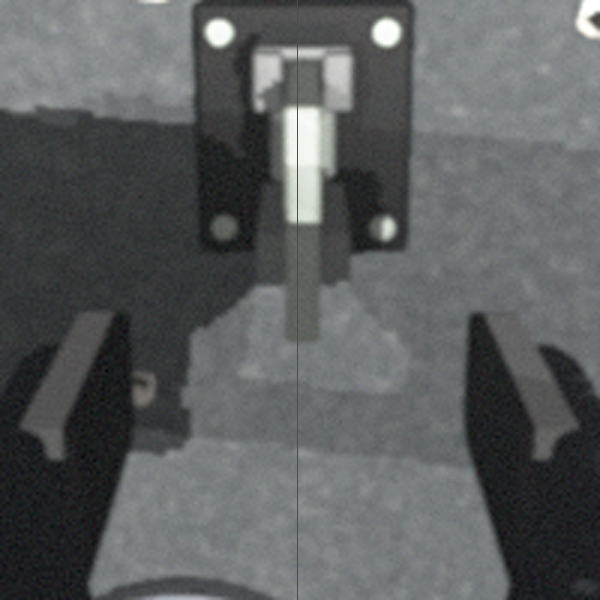

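>>> {"name": "move_arm", "arguments": {
  "rows": [
    [[0.002, 0, 0.01], [0, 0.03, 0]],
    [[0, 0, 0.03], [0, 0, 0]],
    [[0, 0, 0.03], [0, 0, 0]],
    [[0, 0, 0.03], [0, 0, 0]],
    [[0, 0, 0.03], [0, 0, 0]],
    [[0, 0, 0.02], [0, 0, 0]],
    [[0, 0, 0], [0, 0, 0]],
    [[0, 0, 0], [0, 0, 0]]
  ]
}}

```text
clock: 14.62
ee_pos: [592.2, -40.8, 65.8]
tool_rot: [-179.9, 0.2, 4.7]
ft_force: [0.2, -0.7, 0.2]
finger_gap: 0.603
```

```bash
python3 rk.py r4.png
```

```text
now [592.2 -40.8  65.8] [-1.7989e+02  1.5000e-01  4.6500e+00] t 14.62
[ 0.0002  0.0005 -0.0042] [-0.009  0.013  0.004]
[ 0.0002  0.0005 -0.0042] [-0.009  0.013  0.004]
[[319.21327547 311.81721309]] [-0.0565167  -0.49086327  0.65799771]
```

View pics/r4.png

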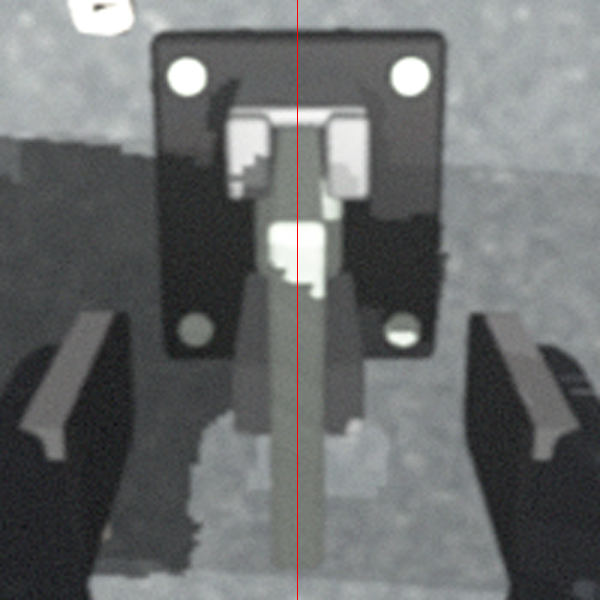

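>>> {"name": "move_arm", "arguments": {
  "gripper": -1,
  "rows": [
    [[0, 0, -0.006], [0, 0, 0]],
    [[0, 0, 0], [0, 0, 0]],
    [[0, 0, 0], [0, 0, 0]],
    [[0, 0, 0], [0, 0, 0]],
    [[0, 0, 0], [0, 0, 0]],
    [[0, 0, 0], [0, 0, 0]],
    [[0, 0, 0], [0, 0, 0]]
  ]
}}

```text
clock: 15.55
ee_pos: [593.0, -40.8, 70.5]
tool_rot: [-179.9, -0.0, 4.7]
ft_force: [-0.6, -0.6, -0.5]
finger_gap: 0.073
```

```bash
python3 rk.py r5.png
```

```text
now [593.  -40.8  70.5] [-1.7992e+02 -1.0000e-02  4.6600e+00] t 15.55
[-0.0006  0.0003  0.0005] [-0.007 -0.001  0.005]
[-0.0006  0.0003  0.0005] [-0.007 -0.001  0.005]
[[317.79667187 306.70806261]] [-0.29221968  0.22354581  1.22130417]
```

View pics/r5.png

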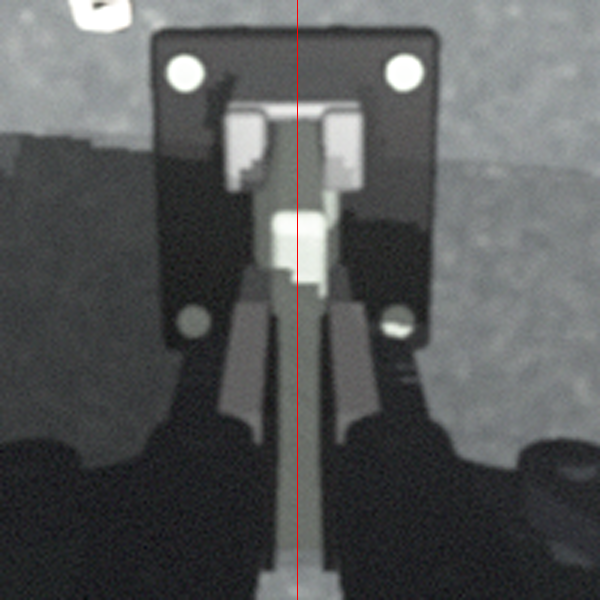

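>>> {"name": "move_arm", "arguments": {
  "rows": [
    [[0, 0, -0.01], [0, 0, 0]],
    [[0, 0, -0.02], [0, 0, 0]],
    [[0, 0, -0.04], [0, 0, 0]],
    [[0, 0, -0.04], [0, 0, 0]],
    [[0, 0, -0.05], [0, 0, 0]],
    [[0, 0, -0.05], [0, 0, 0]],
    [[0, 0, -0.02], [0, 0, 0]],
    [[0, 0, 0], [0, 0, 0]]
  ]
}}

```text
clock: 16.6
ee_pos: [592.3, -40.9, 191.1]
tool_rot: [-179.9, 0.0, 4.7]
ft_force: [-1.0, 1.2, -2.0]
finger_gap: 0.07
```

Run:
```python
from h import *
s=r.read_state();print(s['ft_force'],s['finger_gap'])
rel([566.8,-285.3,185],-14,8)
cam('side','s5.png')
```

```text
[-0.98802317  1.20068355 -2.0435767 ] 0.06977433527899175
now [592.3 -40.9 191.1] [-1.7991e+02  3.0000e-02  4.6500e+00] t 16.6
[-0.0113  0.0604  0.0014] [-0.002  0.001  0.389]
[-0.0088  0.0608  0.0014] [-0.002  0.001  0.389]
[-0.0064  0.0611  0.0014] [-0.002  0.001  0.389]
[-0.0039  0.0613  0.0015] [-0.002  0.001  0.389]
[-0.0014  0.0614  0.0015] [-0.002  0.001  0.389]
[0.0011 0.0614 0.0015] [-0.002  0.001  0.389]
[0.0036 0.0613 0.0015] [-0.002  0.001  0.389]
[0.0061 0.0611 0.0015] [-0.002  0.001  0.389]
```

View pics/s5.png

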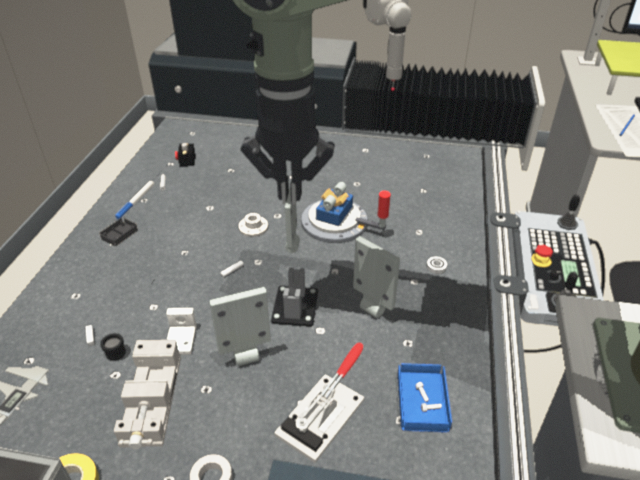

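>>> {"name": "move_arm", "arguments": {
  "rows": [
    [[-0.01, 0.03, 0], [0, 0, 0.2]],
    [[-0.009, 0.06, 0], [0, 0, 0.4]],
    [[-0.006, 0.06, 0], [0, 0, 0.4]],
    [[-0.004, 0.06, 0], [0, 0, 0.4]],
    [[-0.002, 0.06, 0], [0, 0, 0.4]],
    [[0, 0.06, 0], [0, 0, 0.4]],
    [[0.002, 0.04, 0], [0, 0, 0.4]],
    [[0, 0, 0], [0, 0, 0]]
  ]
}}

```text
clock: 17.65
ee_pos: [563.6, -236.6, 181.3]
tool_rot: [180.0, 1.1, -11.9]
ft_force: [0.8, 0.6, -2.2]
finger_gap: 0.071
```

Run:
```python
from h import *
s=r.read_state();print(s['ft_force'],s['finger_gap'])
rel([566.8,-285.3,185],-14,4)
```

```text
[ 0.77025113  0.60780914 -2.19358771] 0.07102908745119663
now [ 563.6 -236.6  181.3] [179.99   1.1  -11.86] t 17.65
[ 0.0065  0.0235 -0.002 ] [0.001 0.046 0.089]
[ 0.0067  0.0234 -0.0019] [0.001 0.046 0.089]
[ 0.007   0.0234 -0.0019] [0.001 0.046 0.089]
[ 0.0072  0.0233 -0.0019] [0.001 0.046 0.089]
```

>>> {"name": "move_arm", "arguments": {
  "rows": [
    [[0.007, 0.023, -0.002], [0, 0.05, 0.09]],
    [[0.007, 0.023, -0.002], [0, 0.05, 0.09]],
    [[0.007, 0.023, -0.002], [0, 0.05, 0.09]],
    [[0.007, 0.023, -0.002], [0, 0.03, 0.09]],
    [[0, 0, 0], [0, 0, 0]],
    [[0, 0, 0], [0, 0, 0]]
  ]
}}

```text
clock: 18.4
ee_pos: [567.8, -286.0, 185.2]
tool_rot: [-180.0, -0.0, -14.0]
ft_force: [0.6, 0.7, -2.4]
finger_gap: 0.07
```

Run:
```python
from h import *
s=r.read_state();print(s['ft_force'],s['finger_gap'])
rel([566.8,-285.3,185],-14,2)
for n in ('wrist','side','top'):
    c=cam(n,n+'6.png')
    e=np.array(s['ee_pos']); print(n,proj(c,[[566.8,-285.3,66],[e[0],e[1],e[2]-48.5],[e[0],e[1],e[2]+40.5]]).round(1).tolist())
import cv2
a=cv2.imread('pics/side6.png')[100:260,260:430];cv2.imwrite('pics/side6z.png',cv2.resize(a,None,fx=3.7,fy=3.7,interpolation=cv2.INTER_CUBIC))
```

```text
[ 0.62068094  0.74180242 -2.43197443] 0.07041606220166174
now [ 567.8 -286.   185.2] [-1.7997e+02 -2.0000e-02 -1.4040e+01] t 18.4
[-0.0012 -0.0004  0.0002] [-0.003 -0.001 -0.003]
[-0.0012 -0.0004  0.0002] [-0.003 -0.001 -0.003]
wrist [[317.8, 225.2], [319.1, 248.2], [319.2, 306.1]]
side [[334.8, 195.0], [334.7, 163.5], [335.3, 120.2]]
top [[408.3, 209.7], [415.9, 200.4], [426.7, 187.4]]
```

View pics/wrist6.png

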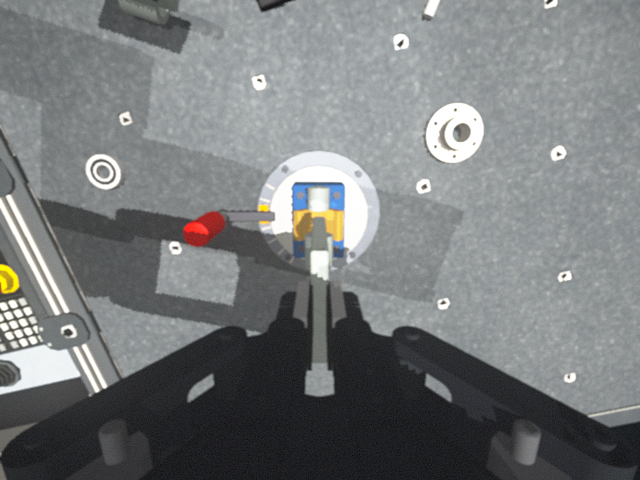

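View pics/side6z.png

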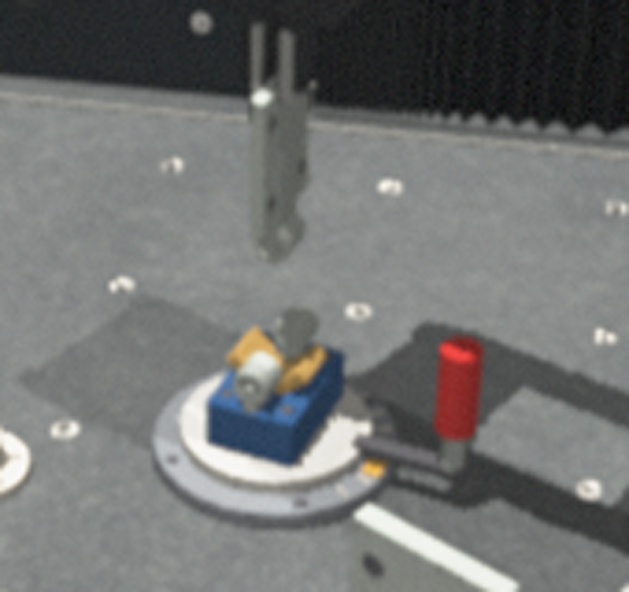

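View pics/top6.png

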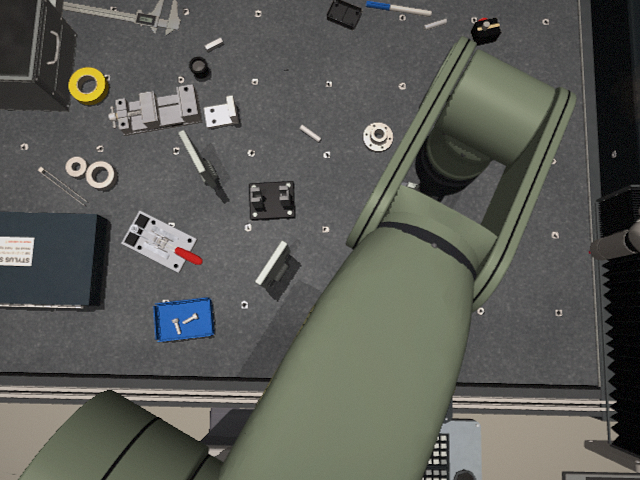

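Run:
```python
from fitbase import *
c=cam('wrist');print(fit(c,[567,-285],'cauchy'))
im=c['img'].copy()
z=cv2.resize(im[140:400,230:410],None,fx=2.3*1,fy=2.3,interpolation=cv2.INTER_CUBIC)
def circ(cx,cy,zz,rad,col):
    a=np.linspace(0,2*np.pi,60);p=np.c_[cx+rad*np.cos(a),cy+rad*np.sin(a),np.full(60,zz)]
    cv2.polylines(z,[np.int32((proj(c,p)-[230,140]+.5)*2.3)],True,col,1)
circ(567.2,-285.1,12,66,(0,255,0))
cv2.imwrite('pics/w7z.png',z)
s=r.read_state();print(s['ee_pos'],s['tool_rot'])
# top leaf edge far/near ends in image predicted
e=s['ee_pos'];u=R.from_euler('xyz',s['tool_rot'],degrees=True).apply([0,1,0])
print((proj(c,[e+[0,0,40.5]+28*u,e+[0,0,40.5]-28*u])))
```

```text
(array([ 566.85705605, -285.92888932]), 65, np.float64(1.5382055289526329), np.float64(0.20730457531723576))
[ 567.91916621 -285.75086472  185.25336463] [-1.79981349e+02 -2.88454638e-02 -1.40081379e+01]
[[319.29086686 359.642633  ]
 [319.39197807 246.86504295]]
```

View pics/w7z.png

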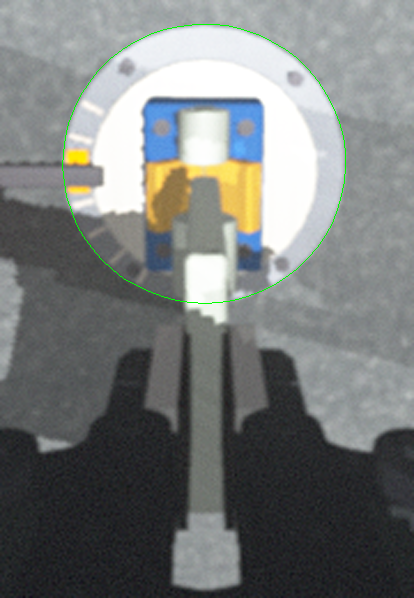

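>>> {"name": "move_arm", "arguments": {
  "rows": [
    [[-0.002, -0.001, 0.01], [0, 0, 0]],
    [[0, 0, 0.025], [0, 0, 0]],
    [[0, 0, 0.03], [0, 0, 0]],
    [[0, 0, 0.025], [0, 0, 0]],
    [[0, 0, 0.01], [0, 0, 0]],
    [[0, 0, 0], [0, 0, 0]],
    [[0, 0, 0], [0, 0, 0]]
  ]
}}

```text
clock: 19.48
ee_pos: [566.4, -284.0, 130.4]
tool_rot: [-179.9, 0.1, -14.0]
ft_force: [0.2, 0.8, -2.2]
finger_gap: 0.067
```

```bash
cat > seat.py <<'E'
from h import *
import sys
s=r.read_state();print(np.round(s['ft_force'],2),np.round(s['torque'],3),s['finger_gap'])
rel([567.1,-285.0,114.5],-14,1)
w=cam('wrist');d=cam('side')
o=np.zeros((590,800,3),np.uint8)
a=cv2.resize(w['img'][150:380,250:390],None,fx=2.5,fy=2.5,interpolation=cv2.INTER_CUBIC);o[:575,:350]=a
b=cv2.resize(d['img'][130:250,300:410],None,fx=4,fy=4,interpolation=cv2.INTER_CUBIC);o[:480,360:800]=b
cv2.imwrite('pics/'+sys.argv[1],o)
E
python3 seat.py q1.png
```

```text
[ 0.24  0.76 -2.17] [ 0.035 -0.015  0.035] 0.06673428989367747
now [ 566.4 -284.   130.4] [-1.7994e+02  1.2000e-01 -1.3970e+01] t 19.48
[0.0018 0.0016 0.0318] [-0.01   0.02   0.006]
```

View pics/q1.png

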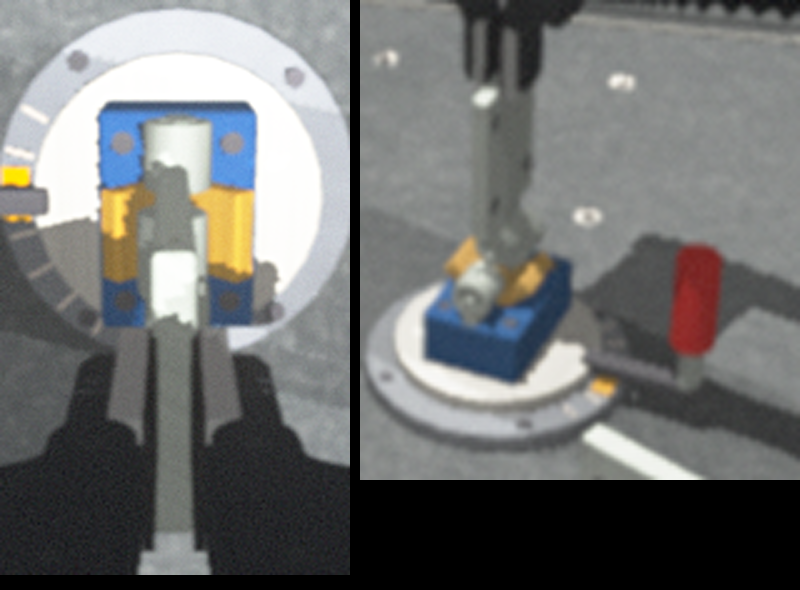

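>>> {"name": "move_arm", "arguments": {
  "rows": [
    [[0.0022, 0.0016, 0], [0, 0.02, 0]],
    [[0, 0, 0.006], [0, 0, 0]],
    [[0, 0, 0.006], [0, 0, 0]],
    [[0, 0, 0.004], [0, 0, 0]],
    [[0, 0, 0], [0, 0, 0]],
    [[0, 0, 0], [0, 0, 0]]
  ]
}}

```text
clock: 20.32
ee_pos: [567.8, -285.4, 122.8]
tool_rot: [-180.0, -0.1, -14.0]
ft_force: [0.3, -0.2, -2.1]
finger_gap: 0.066
```

```bash
python3 seat.py q2.png
```

```text
[ 0.3  -0.16 -2.14] [-0.095  0.042 -0.022] 0.06645218076865626
now [ 567.8 -285.4  122.8] [-1.7996e+02 -1.1000e-01 -1.3970e+01] t 20.32
[-0.0015 -0.0004  0.0166] [-0.006 -0.018  0.006]
```

View pics/q2.png

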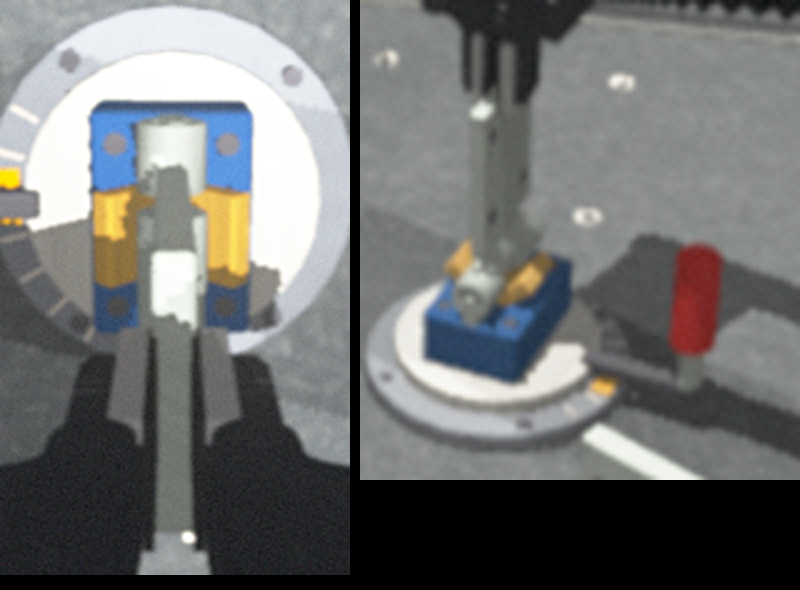

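>>> {"name": "move_arm", "arguments": {
  "rows": [
    [[-0.001, 0, 0.004], [0, 0, 0]],
    [[0, 0, 0.005], [0, 0, 0]],
    [[0, 0, 0.003], [0, 0, 0]],
    [[0, 0, 0], [0, 0, 0]]
  ]
}}

```text
clock: 20.92
ee_pos: [567.3, -285.2, 116.4]
tool_rot: [-180.0, -0.1, -14.0]
ft_force: [-0.1, 0.6, -1.4]
finger_gap: 0.067
```

>>> {"name": "move_arm", "arguments": {
  "rows": [
    [[0, 0, 0.002], [0, 0, 0]],
    [[0, 0, 0.002], [0, 0, 0]],
    [[0, 0, 0], [0, 0, 0]]
  ]
}}

```text
clock: 21.3
ee_pos: [567.5, -285.3, 114.5]
tool_rot: [-180.0, -0.1, -14.0]
ft_force: [0.3, -0.0, -1.9]
finger_gap: 0.065
```

```bash
python3 seat.py q3.png
```

```text
[ 0.26 -0.04 -1.95] [0.011 0.006 0.003] 0.0654136377157103
now [ 567.5 -285.3  114.5] [-1.7996e+02 -1.4000e-01 -1.3970e+01] t 21.3
[-0.0008 -0.0003 -0.    ] [-0.006 -0.024  0.005]
```

View pics/q3.png

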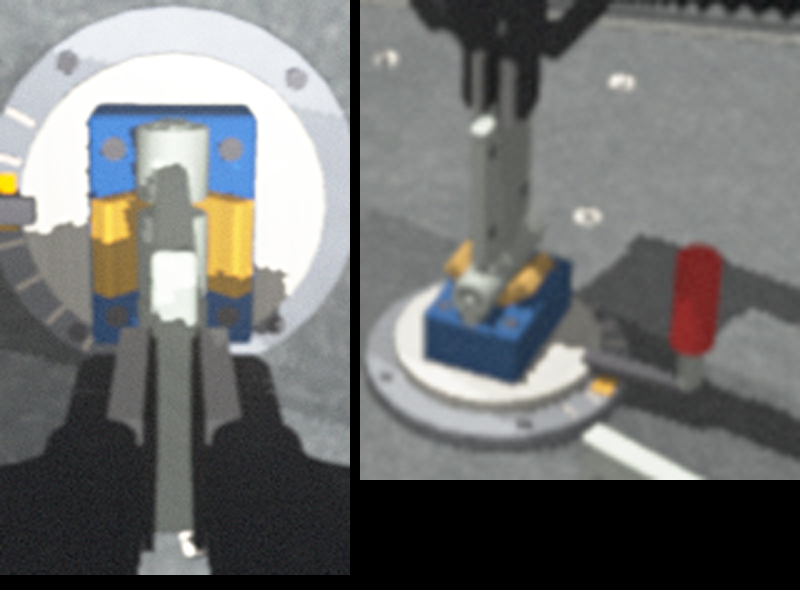

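>>> {"name": "move_arm", "arguments": {
  "rows": [
    [[0, 0, 0.002], [0, 0, 0]],
    [[0, 0, 0], [0, 0, 0]]
  ]
}}

```text
clock: 21.65
ee_pos: [567.8, -285.5, 114.5]
tool_rot: [-180.0, -0.2, -14.0]
ft_force: [-0.6, 1.1, -1.2]
finger_gap: 0.068
```

>>> {"name": "move_arm", "arguments": {
  "rows": [
    [[0, 0, 0.002], [0, 0, 0]],
    [[0, 0, 0], [0, 0, 0]]
  ]
}}

```text
clock: 21.9
ee_pos: [568.0, -285.6, 114.4]
tool_rot: [180.0, -0.3, -14.0]
ft_force: [-0.4, 0.9, -0.7]
finger_gap: 0.07
```

>>> {"name": "move_arm", "arguments": {
  "rows": [
    [[-0.002, 0, 0.004], [0, 0.05, 0]],
    [[-0.001, 0, 0.004], [0, 0, 0]]
  ]
}}

```text
clock: 22.15
ee_pos: [568.5, -286.0, 114.3]
tool_rot: [179.9, -1.0, -14.0]
ft_force: [-1.6, 0.7, 10.7]
finger_gap: 0.069
```

```bash
python3 seat.py q4.png
```

```text
[-1.63  0.68 10.7 ] [0.399 0.477 0.01 ] 0.06904919625372609
now [ 568.5 -286.   114.3] [179.93  -0.97 -13.97] t 22.15
[-0.0033 -0.0012 -0.0004] [ 0.011 -0.162  0.005]
```

View pics/q4.png

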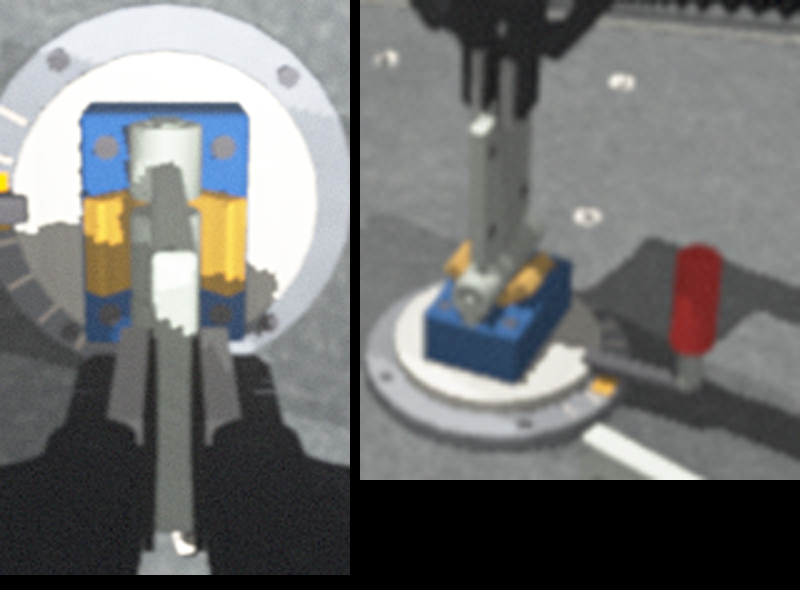

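>>> {"name": "move_arm", "arguments": {
  "rows": [
    [[-0.002, -0.001, -0.003], [0, -0.1, 0]],
    [[-0.001, 0, 0], [0, -0.06, 0]],
    [[0, 0, 0], [0, 0, 0]],
    [[0, 0, 0], [0, 0, 0]]
  ]
}}

```text
clock: 22.75
ee_pos: [567.3, -285.1, 114.6]
tool_rot: [179.9, 0.0, -14.0]
ft_force: [0.2, -0.1, -0.6]
finger_gap: 0.067
```

```bash
python3 seat.py q5.png
```

```text
[ 0.22 -0.07 -0.56] [ 0.024 -0.142 -0.026] 0.06660241388859219
now [ 567.3 -285.1  114.6] [ 1.7994e+02  5.0000e-02 -1.3970e+01] t 22.75
[-0.0004 -0.0002  0.0002] [0.01  0.008 0.005]
```

View pics/q5.png

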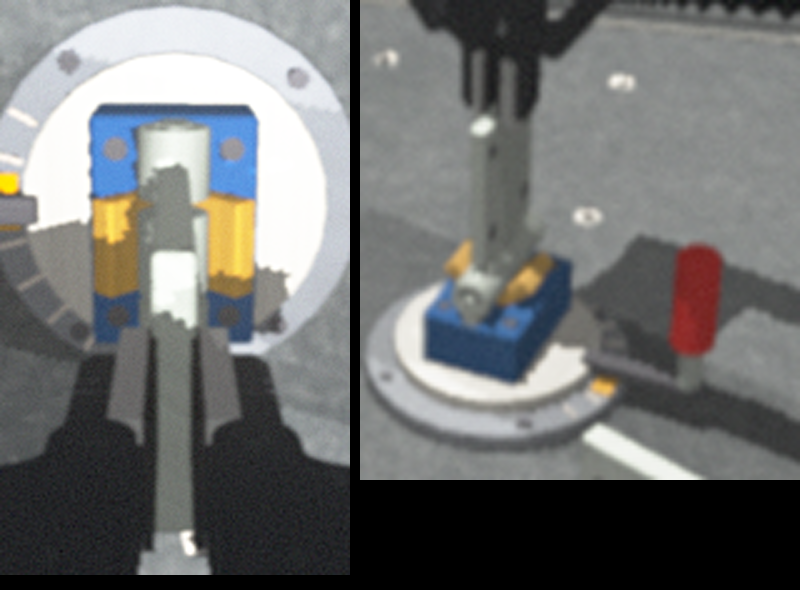

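>>> {"name": "move_arm", "arguments": {
  "rows": [
    [[0, 0, 0.002], [0, 0, 0]],
    [[0, 0, 0.003], [0, 0, 0]]
  ]
}}

```text
clock: 23.1
ee_pos: [568.0, -285.4, 114.3]
tool_rot: [179.9, -0.1, -14.0]
ft_force: [-1.6, 1.0, 7.8]
finger_gap: 0.071
```

```bash
python3 seat.py q6.png
```

```text
[-1.61  0.97  7.8 ] [ 0.23   0.186 -0.041] 0.07107205234722855
now [ 568.  -285.4  114.3] [ 1.7992e+02 -1.2000e-01 -1.3980e+01] t 23.1
[-0.002  -0.0004 -0.0003] [ 0.014 -0.02   0.004]
```

>>> {"name": "move_arm", "arguments": {
  "rows": [
    [[-0.002, 0, -0.001], [0, -0.02, 0]],
    [[0, 0, 0], [0, 0, 0]],
    [[-0.001, 0, 0.002], [0, 0, 0]]
  ]
}}

```text
clock: 23.58
ee_pos: [567.0, -285.3, 114.4]
tool_rot: [179.9, -0.1, -14.0]
ft_force: [-0.0, -0.3, 6.6]
finger_gap: 0.07
```

```bash
python3 seat.py q7.png
```

```text
[-0.01 -0.31  6.59] [ 0.13  -0.137  0.043] 0.06982969850375094
now [ 567.  -285.3  114.4] [ 1.799e+02 -1.000e-01 -1.398e+01] t 23.57
[-0.     -0.0006 -0.0002] [ 0.017 -0.017  0.003]
```

View pics/q7.png

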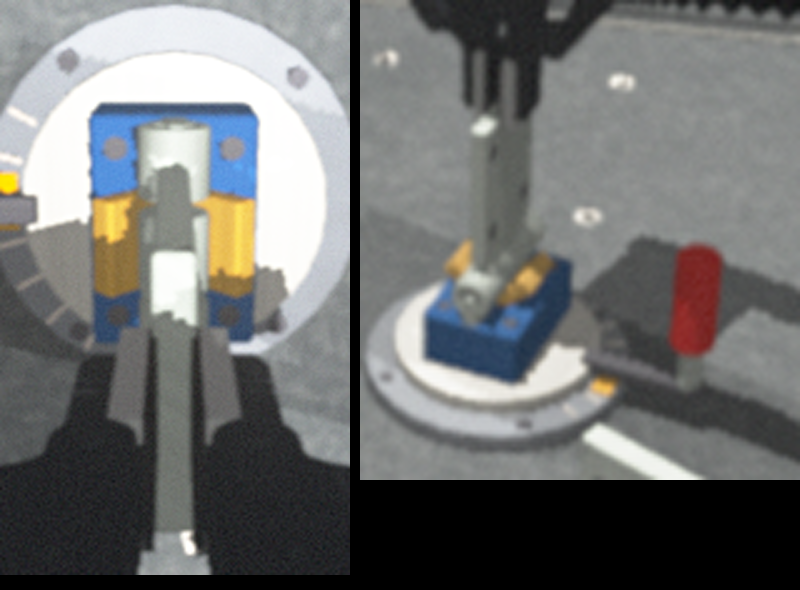

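Run:
```python
from fitbase import *
w=cam('wrist','f_w.png');t=cam('top');s0=r.read_state();print(s0['ee_pos'],s0['tool_rot'],s0['ft_force'],s0['clock'])
hsv=w['img'].astype(int)
d=cam('side','f_s.png')
cv2.imwrite('pics/f_m.png',cv2.resize(w['img'][190:270,150:290],None,fx=5,fy=5,interpolation=cv2.INTER_CUBIC))
a=cv2.imread('pics/top0.png').astype(int);
for n,(u,v) in {'pin':(310,134),'flange':(378,138),'bearing':(348,328)}.items():
    p=a[v-15:v+15,u-15:u+15];q=t['img'].astype(int)[v-15:v+15,u-15:u+15];print(n,np.abs(p-q).mean())
s0=r.read_state();print(s0['ee_pos'],s0['ft_force'],s0['clock'])
```

```text
[ 566.96297149 -285.21589942  114.40775408] [ 1.79895235e+02 -9.52352263e-02 -1.39773113e+01] [1.7212221  0.21272748 4.73090447] 23.775
pin 3.2092592592592593
flange 3.82
bearing 38.27074074074074
[ 566.9365631  -285.24434377  114.39499518] [ 0.17946559 -0.58389008  4.77191354] 23.825
```

View pics/f_m.png

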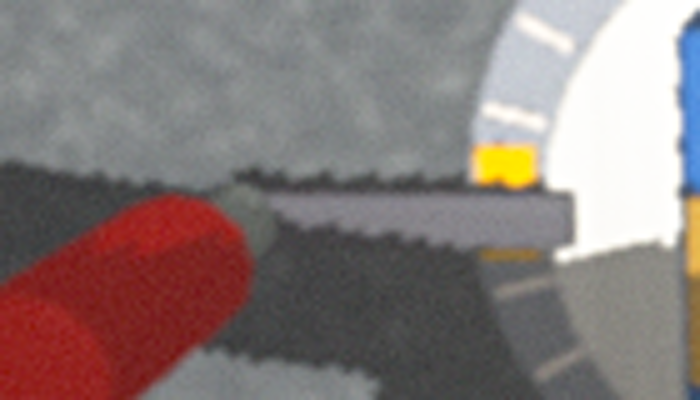

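View pics/f_s.png

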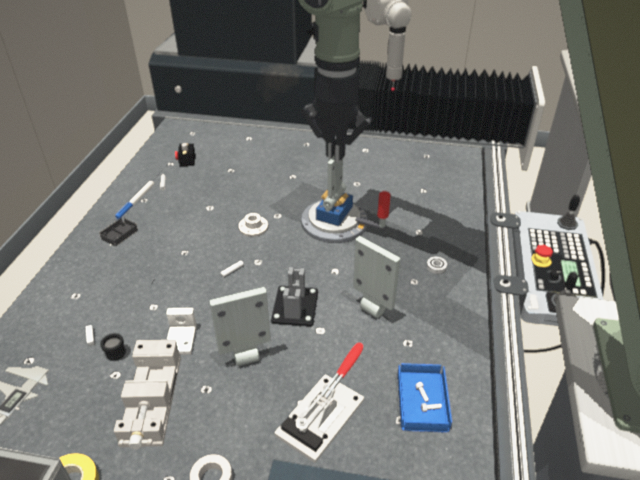

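Run:
```python
from fitbase import *
def red(im):
    b=im.astype(int);m=((b[:,:,2]>90)&(b[:,:,1]<70)&(b[:,:,0]<70)).astype(np.uint8);m[:170]=0;m[235:]=0;m[:,:350]=0;m[:,410:]=0
    ys,xs=np.where(m);return xs.mean(),ys.mean(),xs.min(),xs.max(),ys.min(),ys.max(),len(xs)
for f in ('s2','s5','side6','f_s'): print(f,red(cv2.imread(f'pics/{f}.png')))
w=cam('wrist')
C=np.array([567.0,-285.3])
for z in (16,18,20,22,24):
  # bar edges at column of mark: zoom (508,187) top edge, (508,248) lower edge
  p=[atz(w,(150+508/5-.5,190+v/5-.5),z) for v in (187,248)]
  d=[C-q[:2] for q in p];print(z,[round(np.degrees(np.arctan2(a[1],a[0])),2) for a in d],np.hypot(*(p[0]-p[1])[:2]).round(1))
for v in (143,260):
  d=C-atz(w,(150+508/5-.5,190+v/5-.5),12)[:2];print('mark',np.degrees(np.arctan2(d[1],d[0])))
th=np.radians(-13.9)
for z in (48,100):
  k=np.r_[C-100*np.array([np.cos(th),np.sin(th)]),z];print('knob pred',z,proj(w,k))
```

```text
s2 (np.float64(383.31944444444446), np.float64(206.66203703703704), np.int64(378), np.int64(389), np.int64(196), np.int64(218), 216)
s5 (np.float64(383.31944444444446), np.float64(206.6435185185185), np.int64(378), np.int64(389), np.int64(196), np.int64(218), 216)
side6 (np.float64(383.5111111111111), np.float64(204.55238095238096), np.int64(377), np.int64(390), np.int64(191), np.int64(218), 315)
f_s (np.float64(383.3782894736842), np.float64(204.77631578947367), np.int64(377), np.int64(390), np.int64(192), np.int64(218), 304)
16 [np.float64(-17.47), np.float64(-6.91)] 10.8
18 [np.float64(-17.97), np.float64(-7.4)] 10.7
20 [np.float64(-18.48), np.float64(-7.9)] 10.7
22 [np.float64(-19.0), np.float64(-8.41)] 10.6
24 [np.float64(-19.52), np.float64(-8.93)] 10.5
mark -24.02707074042693
mark -3.9105902041990976
knob pred 48 [[188.06621223 241.39079039]]
knob pred 100 [[155.78780437 264.8763568 ]]
```

View pics/f_w.png

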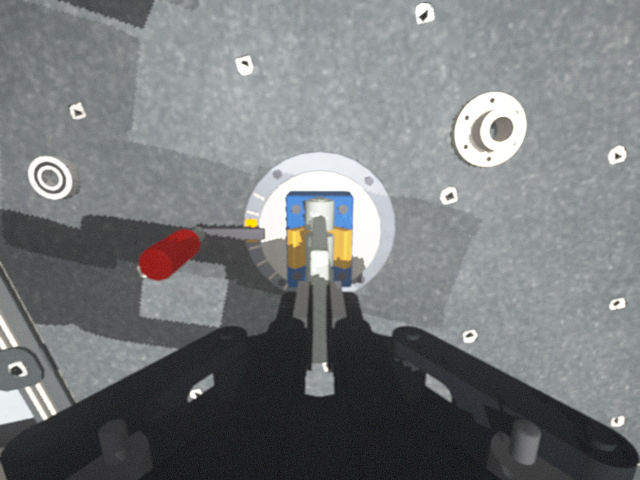

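Run:
```python
from plant import r
s=r.read_state();print(s['ee_pos'],s['tool_rot'],s['ft_force'],s['finger_gap'],s['clock'])
print(r.close_job())
```

```text
[ 566.92949061 -285.22791718  114.39493159] [ 1.79895887e+02 -8.99974443e-02 -1.39786805e+01] [0.61142866 0.73692597 5.3412028 ] 0.06982541651993514 23.875
the job is handed in; nothing more can be done
None
```

I swung the lever about 30° onto the yellow mark. I then took the small leaf from its rack and lowered its knuckle between the jamb knuckles into the V seat. I handed the job in at 23.9 s, still gripping the leaf.

**Last checks:**
- **Lever:** it measured −13.85° just after I let go of it, against −14.0° for the mark. The side view shows the knob has not moved since, to about 0.1 pixel.
- **Leaf alignment:** the tool was about 0.1° off vertical and turned to −13.98°, in line with the jamb. It stood at x 567, y −285, within 0.5 mm of the turning axis I measured.
- **Seating:** the tool height of 114.4 mm puts the bore at about 66 mm, as required. The seat was taking a light downward push of about 7 N, with almost no sideways force.
- **Things to leave alone:** the check pin and flange match the first top picture. The arm hid the bearing in the top view, so that comparison failed; the side view shows it in its starting place.

**Disagreements:**
- My first top and side measurement put the leaf about 2 mm nearer in x than the wrist camera did. I followed the wrist camera, and the leaf gripped and seated cleanly there.
- In the last wrist picture the lever bar looks off-centre on the mark. I put this down to viewing angle. My estimate from the bar edges there was −13.2°, which is less certain than the knob measurement.
- I could not look along the bores, so their alignment is judged from the seating height, the forces and the wrist and side views.

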